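# Charge the deburring hopper and lock its lid

## Robot

A 6-joint arm with a two-finger parallel gripper is mounted at the origin on the work surface. World frame = base frame: x ahead of the robot, y to its left, z up, the work surface at z = 0. Lengths are in m, angles in rad, forces in N, time in s.
With the tool pointing down it reaches from about 0.325 to 0.875 m from the base axis. Payload 4.4 kg.
Tool frame: the origin (TCP) lies on the mounting face of the last link; the fingertips stand 173 mm ahead of it and the grasp point (between the pads) lies 155 mm ahead of it; z points along the fingers, y is the line along which they close (so a half turn about z gives the same grasp; the last joint's range is limited). The gripper opens to 85 mm and grips with 20 to 120 N. Pads are 22 mm wide; open, the fingers measure 114 mm over their backs; the gripper's body (76 mm by 85 mm) begins 54 mm behind the grasp point. The pads swing forward as they close: fully open they stand 13 mm farther back than shut.
Start: joints at [-1.478, 0.207, 1.542, -0, 1.393, -0.15], TCP at [0.138, -0.558, 0.405] pointing down, gripper open.
Joint ranges: [-2.73, 2.73], [-0.86, 2.22], [0.23, 2.46], [-1.11, 4.25], [0.08, 2.63], [-2.82, 2.82]. Speed limits (rad/s): [2.79, 2.79, 3.14, 3.14, 3.14, 3.14].

## Interface

Orientations are given as a unit quaternion [w, x, y, z].
In Python, from workcell import env, eyes gives the robot as it stands.
- The arm moves only by the tool jog_arm, never from a script. Its argument "deltas" is a list that holds one entry, the list of rows, each a list of 7 numbers: the shift along the tool's x, y, z in m, then the turn, a rotation vector about the tool's x, y, z in rad, then the finger opening in m, from 0 to 0.0854. A call has 1 to 10 rows; each row shifts and turns the commanded pose from where the row before left it, along the tool's axes as they then stand; what a row does not reach is not made up. A row lasts 1/12 s, in which the tool goes at most 41.7 mm and 7.16 degrees, less where a joint would pass 70% of its speed; a pose out of reach is approached as far as the arm can. A call is refused whole if a number of a shift passes 0.0417 or a number of a turn 0.125, either way. A call with a gripper value outside its range is refused whole. The fingers move at their own pace and stop on an object; "force" is the grip in N (left out, the last holds). Time passes only in rows, so rows that do not move let the fingers close. It gives the time, the measured TCP pose, the force, the opening and the grip force at its end, in the units of the state.
- env.sense(): the state, without advancing time (a new reading comes with each control period).
- eyes.read_camera(name): name is "scene" or "top"; returns a dict with "color" (400x640x3 uint8, blue, green, red), "fx", "fy", "cx", "cy" (pixels), "dist_coeffs" ([k1, k2, p1, p2, k3] as OpenCV has them; the pictures are not rectified), "R" (3x3) and "t" (3): a world point X has camera coordinates R X + t. Camera axes: x right, y down, z forward; pixel columns grow to the right and rows downward; lengths in m; the calibration is good to about 2 mm. A picture is of the moment at which its call begins. There is no depth.
- env.hand_in(): hands the job in; it is judged then, once.
Trained networks look in the newest picture that a camera, given by its name, has taken for a name from the list of things; names that differ only in an ending like _2 or _b are one class to them, and where a whole thing is asked for, a point or a joint stands for the part that bears it (a point fixed in the world has none). Each returns a list of dicts, best first, with "p" (0 to 1); they miss things now and then, are a little off and sometimes report something else, mostly with a low value. They report only what shows in the picture. A call takes as long as a camera call.
- eyes.recognise(query, camera): "centre" ([x, y, z] in m, in world coordinates, good to about 4 mm: the middle of the surface that is visible of it).
The state is a dict: "clock": time; "q": joint angles; "qvel": joint speeds; "joint_torque": joint torques, N m; "position": TCP position; "tool_rot": TCP orientation; "contact_force": force on the tool from outside, world axes, zero at the start; "ft_torque": the same for the moment, N m; "gripper_width": finger opening in m; "grip_force": force on a finger pad.
Only numpy, scipy, OpenCV 4.12 (cv2) and the standard library are available. Lean on these libraries where they do the work, as an engineer would, in place of code of your own. Each camera call takes 0.05 s, during which the arm holds its last target. There are 200 camera calls.

## Task

Charge the deburring hopper: slide its lid fully open, gather every loose blank from the bench into the blue scoop tray with those already there, then carry the tray over and tip them all into the hopper. Once all are in, slide the lid fully shut, and only then drive the yellow-headed locking pin fully home with the held mallet. Leave the tray flat on its black mat and the mallet standing on its red mat as it was, and do not disturb the screwdriver, try square and drill.

Things in the scene. Friction and masses are not known exactly. Their poses are not given: they have to be found in the camera images.
- hopper: green feed hopper, fixed; origin under its centre. Box 200 (x) x 190 (y) x 130 mm high on a 250 x 235 x 30 mm foot, open at the top, walls 8 mm, floor 30 mm up; sloping plates inside. A grey motor at its +x side (to x = 218, 96 mm high); lid rails along y at x = +-106, out to y = -257, 131 mm high; a grey pin bracket 50 x 42 x 144 mm high at x = -80, y = 119 mm
- hopper_mouth (a point): centre of the hopper's mouth, level with its rim, 130 mm above the hopper's origin; axes as the hopper
- lid (a joint): aluminium slide lid of the hopper, 198 x 190 x 4 mm, lying on the rim; 0 = shut, grows as it slides along the hopper's -y, 0.160 m = fully open (mouth clear). Slides with about 2 N of friction and stays where it is left
- lid_handle (a point): point to pinch on the lid's black upright handle, a block 50 mm long (x) x 16 mm thick (y), standing 50 mm above the lid; the point is 20 mm below the handle's top and 30 mm above the lid; moves with the lid; axes as the hopper
- pin (a joint): sprung locking pin of the hopper; 0 = up, grows as it is driven down, 0.020 m = fully home, its head flush on the bracket. Tight: it needs about 8 N, and stays where it is driven
- pin_top (a point): centre of the top of the pin's yellow head, 32 mm diameter and 8 mm thick; 172 mm above the bench when up, 152 mm when home; moves with the pin; axes as the hopper
- tray: blue scoop tray, 160 (x) x 110 (y) mm, floor 4 mm, walls 4 mm thick and 40 mm high on three sides, open without a lip at its front (+x); origin under its centre, z up. At its back stands a black upright handle, 46 mm long (x) x 16 mm thick (y), from 39 to 104 mm above the underside, centred at x = -75 mm. Weighs 0.25 kg empty, a blank about 0.06 kg
- tray_grip (a point): middle of the tray's handle, at x = -75 mm, 80 mm above the tray's underside; axes as the tray; the handle is pinched across the tray's y
- tray_lip (a point): middle of the tray's open front edge, on its floor (x = 80 mm, 4 mm above the underside); axes as the tray
- tray_mat: black rubber mat of the tray, 210 (x) x 130 (y) x 3 mm, fixed; origin under its centre. The tray starts on it
- mallet: mallet standing on its striking face: head 55 x 55 x 80 mm high, black with orange ends, origin at the centre of its lower face; wooden handle 18 mm thick (y) x 26 mm high, level along +x from x = 25 to 155 mm, its axis 42 mm above the face; 0.4 kg
- mallet_grip (a point): point on the axis of the mallet's handle, 75 mm from the middle of the head (x = 75, z = 42 mm); axes as the mallet; pinched across the mallet's y
- mallet_mat: red mat of the mallet, 90 x 90 x 3 mm, fixed; origin under its centre. The mallet's head starts on it
- screwdriver: screwdriver lying on the bench, not part of the job
- try_square: wood and steel try square lying on the bench, not part of the job
- drill: green cordless drill standing on its battery, not part of the job
- block1: rectangular aluminium blank, 40 x 26 x 20 mm (x, y, z), two dark holes; origin at the centre of its underside (as built; z is its own up axis); starts loose on the bench; absent in some runs
- block2: rectangular aluminium blank, 40 x 26 x 20 mm (x, y, z), two dark holes; origin at the centre of its underside (as built; z is its own up axis); starts loose on the bench; absent in some runs
- block3: rectangular aluminium blank, 40 x 26 x 20 mm (x, y, z), two dark holes; origin at the centre of its underside (as built; z is its own up axis); starts loose on the bench; absent in some runs
- disc1: round brass blank, 34 mm diameter, 20 mm high, dark hole in the middle, standing flat at the start; origin at the centre of its underside, z along its axis; starts loose on the bench; absent in some runs
- disc2: round brass blank, 34 mm diameter, 20 mm high, dark hole in the middle, standing flat at the start; origin at the centre of its underside, z along its axis; starts loose on the bench; absent in some runs
- block4: rectangular aluminium blank, 40 x 26 x 20 mm (x, y, z), two dark holes; origin at the centre of its underside (as built; z is its own up axis); starts in the tray
- disc3: round brass blank, 34 mm diameter, 20 mm high, dark hole in the middle, standing flat at the start; origin at the centre of its underside, z along its axis; starts in the tray

How it is judged:
On the way, in this order (a step that is already met when the one before it is completed fails the run):
1. the lid is fully open, and all blanks lie in the tray while it still stands flat (value of joint lid above 0.145 m and height (world z) of tray below 0.03 m and angle between tray's own z axis and vertical below 0.2 rad and x of block1 in the frame of tray between -0.085 and 0.085 m and y of block1 in the frame of tray between -0.055 and 0.055 m and z of block1 in the frame of tray between -0.005 and 0.07 m and x of block2 in the frame of tray between -0.085 and 0.085 m and y of block2 in the frame of tray between -0.055 and 0.055 m and z of block2 in the frame of tray between -0.005 and 0.07 m and x of block3 in the frame of tray between -0.085 and 0.085 m and y of block3 in the frame of tray between -0.055 and 0.055 m and z of block3 in the frame of tray between -0.005 and 0.07 m and x of disc1 in the frame of tray between -0.085 and 0.085 m and y of disc1 in the frame of tray between -0.055 and 0.055 m and z of disc1 in the frame of tray between -0.005 and 0.07 m and x of disc2 in the frame of tray between -0.085 and 0.085 m and y of disc2 in the frame of tray between -0.055 and 0.055 m and z of disc2 in the frame of tray between -0.005 and 0.07 m and x of block4 in the frame of tray between -0.085 and 0.085 m and y of block4 in the frame of tray between -0.055 and 0.055 m and z of block4 in the frame of tray between -0.005 and 0.07 m and x of disc3 in the frame of tray between -0.085 and 0.085 m and y of disc3 in the frame of tray between -0.055 and 0.055 m and z of disc3 in the frame of tray between -0.005 and 0.07 m), for 0.2 s.
2. the tray is tipped over the mouth of the hopper (angle between tray's own z axis and vertical above 0.5 rad and horizontal distance between tray_lip and hopper_mouth below 0.12 m and z of tray_lip in the frame of hopper above 0.09 m), for 0.1 s.
3. all blanks lie in the hopper (x of block1 in the frame of hopper between -0.095 and 0.095 m and y of block1 in the frame of hopper between -0.09 and 0.09 m and z of block1 in the frame of hopper between 0.015 and 0.127 m and x of block2 in the frame of hopper between -0.095 and 0.095 m and y of block2 in the frame of hopper between -0.09 and 0.09 m and z of block2 in the frame of hopper between 0.015 and 0.127 m and x of block3 in the frame of hopper between -0.095 and 0.095 m and y of block3 in the frame of hopper between -0.09 and 0.09 m and z of block3 in the frame of hopper between 0.015 and 0.127 m and x of disc1 in the frame of hopper between -0.095 and 0.095 m and y of disc1 in the frame of hopper between -0.09 and 0.09 m and z of disc1 in the frame of hopper between 0.015 and 0.127 m and x of disc2 in the frame of hopper between -0.095 and 0.095 m and y of disc2 in the frame of hopper between -0.09 and 0.09 m and z of disc2 in the frame of hopper between 0.015 and 0.127 m and x of block4 in the frame of hopper between -0.095 and 0.095 m and y of block4 in the frame of hopper between -0.09 and 0.09 m and z of block4 in the frame of hopper between 0.015 and 0.127 m and x of disc3 in the frame of hopper between -0.095 and 0.095 m and y of disc3 in the frame of hopper between -0.09 and 0.09 m and z of disc3 in the frame of hopper between 0.015 and 0.127 m), for 0.2 s.
4. the lid is fully shut over them, the pin still up (all of step 3 and value of joint lid below 0.008 m and value of joint pin below 0.01 m), for 0.2 s.
5. the mallet drives the pin home (value of joint lid below 0.008 m and value of joint pin above 0.016 m and contact force between mallet and hopper above 1 N).
At the end, for the whole second after the job is handed in: All blanks in the hopper below its rim, lid within 8 mm of shut, pin driven at least 16 of its 20 mm; the tray flat with its centre within 50 mm of its mat's, the mallet standing on its face with its head within 40 mm of its mat's centre; everything at rest (all of step 3 and value of joint lid below 0.008 m and value of joint pin above 0.016 m and horizontal distance between tray and tray_mat below 0.05 m and angle between each of tray, mallet's own z axis and vertical below 0.1 rad and height (world z) of each of tray, mallet below 0.012 m and horizontal distance between mallet and mallet_mat below 0.04 m and linear speed of each of block1, block2, block3, disc1, disc2, block4, disc3, tray, mallet below 0.03 m/s); the robot touches nothing.
It fails at once if the pin is driven in while the lid is not shut (value of joint pin above 0.012 m and value of joint lid above 0.02 m).
It fails at once if the pin is pushed down by the fingers (contact force between the fingers and hopper above 1 N and velocity of joint pin above 0.01 m/s).
It fails at once if the screwdriver is disturbed (distance of screwdriver from where it was at the start of the episode above 0.03 m).
It fails at once if the try square is disturbed (distance of try_square from where it was at the start of the episode above 0.03 m).
It fails at once if the drill is disturbed (distance of drill from where it was at the start of the episode above 0.03 m).
Of block1, block2, block3, disc1, disc2 only 3 to 5 are there at a start; the rules pass over those that are not, and their reading is None.
At some moment in a run one of block1, block2, block3, disc1, disc2 may be knocked a few centimetres aside while the robot is not near it.
It also fails if it takes over 210 s, if anything falls off the work surface, if the arm or the gripper's body presses on something with over 40 N, if the wrist force passes 120 N, or if a joint passes its speed limit or range.

## Working session

There is one attempt and no reset: what is moved stays moved. The work goes in short steps, Python scripts to look and compute and a tool call to move; the robot and the scene stay as the last step left them, time stands still between calls to the robot, and variables do not carry over. Pictures are saved under pics/ and viewed, at most 15 in all, crops included, and the job is handed in when it is done.

Besides the shell and the picture viewer there is one more tool, called by a JSON object that holds its "name" and its "arguments". jog_arm: Moves the arm, as the interface text tells. Its arguments: {"type":"object","properties":{"deltas":{"type":"array","items":{"type":"array","items":{"type":"array","items":{"type":"number"}}}},"force":{"type":"number"}},"required":["deltas"]}

```bash
ls; mkdir -p pics; python3 - <<'E'
from workcell import env, eyes
import cv2
for c in ("scene","top"):
    r=eyes.read_camera(c); cv2.imwrite(f"pics/{c}0.png",r["color"])
    print(c,r["fx"],r["t"],[[round(float(v),3) for v in a] for a in r["R"]],r["dist_coeffs"])
for n in "hopper lid_handle pin_top tray tray_grip tray_mat mallet mallet_grip mallet_mat block1 disc1 screwdriver try_square drill".split():
    for c in ("top","scene"):
        print(n,c,[([round(float(v),3) for v in d["centre"]],round(float(d["p"]),2)) for d in eyes.recognise(n,c)][:8])
s=env.sense(); print(s)
E
```

```text
pics
scene 504.09855378045916 [-0.45749764 -0.18255833  1.42078921] [[0.653, 0.757, -0.009], [0.519, -0.456, -0.723], [-0.552, 0.468, -0.69]] [-0.01495449  0.          0.          0.          0.        ]
top 391.52941861167017 [0.09368632 0.60302457 0.94923825] [[-0.028, -0.999, -0.014], [-0.989, 0.03, -0.148], [0.148, 0.01, -0.989]] [-0.02161746  0.          0.          0.          0.        ]
hopper top [([0.579, -0.201, 0.135], 0.96), ([0.697, 0.014, 0.019], 0.46)]
hopper scene [([0.644, -0.234, 0.131], 0.87), ([0.61, 0.15, 0.022], 0.65)]
lid_handle top [([0.554, -0.223, 0.137], 0.57)]
lid_handle scene [([0.576, -0.229, 0.136], 0.93), ([0.834, -0.03, 0.007], 0.75), ([0.48, -0.099, 0.175], 0.31)]
pin_top top [([0.473, -0.096, 0.173], 0.48)]
pin_top scene []
tray top [([0.591, 0.174, 0.006], 0.69)]
tray scene [([0.592, 0.17, 0.02], 0.97)]
tray_grip top [([0.585, 0.169, 0.006], 0.85), ([0.696, 0.013, 0.019], 0.57)]
tray_grip scene [([0.594, 0.174, 0.021], 0.58)]
tray_mat top [([0.567, 0.073, 0.005], 0.84), ([0.575, -0.203, 0.135], 0.49)]
tray_mat scene [([0.624, 0.073, 0.002], 0.58)]
[... 1384 characters left out ...]
'clock': 1.5, 'q': array([-1.47850150e+00,  2.06610806e-01,  1.54145672e+00,  1.07079823e-05,
        1.39347837e+00, -1.50467739e-01]), 'qvel': array([-0.00040874, -0.00017145,  0.00037942, -0.00010592, -0.00163826,
       -0.00034845]), 'joint_torque': array([-5.74133737e-04, -3.83047307e+01, -2.91959506e+01, -2.92329159e-04,
        9.65847357e-04,  1.35682066e-05]), 'position': array([ 0.13823196, -0.55815935,  0.40469609]), 'tool_rot': array([2.35188001e-05, 9.92642446e-01, 1.21082507e-01, 4.58802294e-06]), 'contact_force': array([-0.13855743, -0.04831157, -0.55194663]), 'ft_torque': array([ 0.02480732,  0.03216839, -0.0153908 ]), 'grip_force': 0.0, 'gripper_width': 0.08525265848740204}
```

View pics/top0.png

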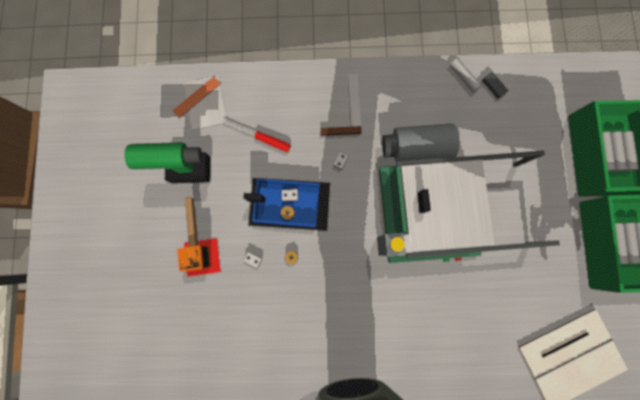

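View pics/scene0.png

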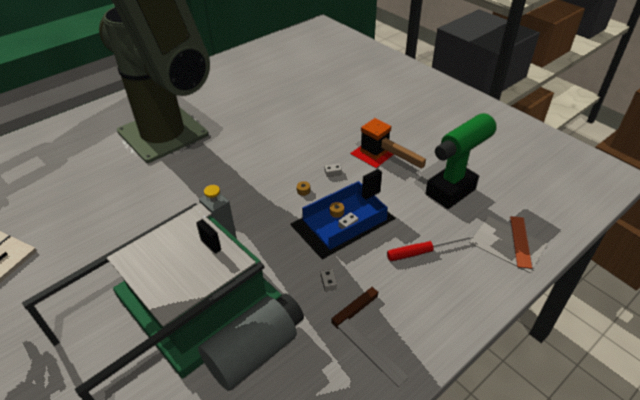

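The top view shows the lid about 40 mm open, with the pin at (397,243) and the tray at (288,204) opening towards the hopper. There are three loose blanks: block (341,160), block (253,258) and disc (291,257). The scene view agrees. I'll take enlarged crops to get exact poses.

```bash
cat > h.py <<'E'
from workcell import env, eyes
import cv2, numpy as np
def cam(c):
    r=eyes.read_camera(c); K=np.array([[r["fx"],0,r["cx"]],[0,r["fy"],r["cy"]],[0,0,1]])
    return r["color"],K,np.array(r["dist_coeffs"]),np.array(r["R"]),np.array(r["t"])
def proj(C,P): 
    return cv2.projectPoints(np.asarray(P,float).reshape(-1,1,3),cv2.Rodrigues(C[3])[0],C[4],C[1],C[2])[0][:,0]
def back(C,uv,z):
    n=cv2.undistortPoints(np.asarray(uv,float).reshape(-1,1,2),C[1],C[2])[:,0]
    d=np.c_[n,np.ones(len(n))]@C[3]; o=-C[3].T@C[4]
    return o+d*((np.asarray(z)-o[2])/d[:,2])[:,None]
def crop(C,x0,y0,w,h,k,name,pts=None):
    im=cv2.resize(C[0][y0:y0+h,x0:x0+w],None,fx=k,fy=k,interpolation=cv2.INTER_CUBIC)
    im=cv2.convertScaleAbs(im,alpha=1.3)
    for x in range(-(-x0//10)*10,x0+w,10):
        X=int((x-x0+.5)*k); cv2.line(im,(X,0),(X,8 if x%50 else 20),(0,255,255),1)
        if x%20==0: cv2.putText(im,str(x),(X-10,20),0,.35,(0,255,255),1)
    for y in range(-(-y0//10)*10,y0+h,10):
        Y=int((y-y0+.5)*k); cv2.line(im,(0,Y),(8,Y),(0,255,255),1)
        if y%20==0: cv2.putText(im,str(y),(10,Y+4),0,.35,(0,255,255),1)
    if pts is not None:
        for u,v in pts: cv2.circle(im,(int((u-x0+.5)*k),int((v-y0+.5)*k)),2,(255,0,255),-1)
    cv2.imwrite("pics/"+name,im)
E
python3 - <<'E'
from h import *
C=cam("top")
crop(C,170,140,190,140,4.2,"topA.png"); crop(C,372,110,190,160,3.7,"topB.png")
E
```

```text
(no output)
```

View pics/topA.png

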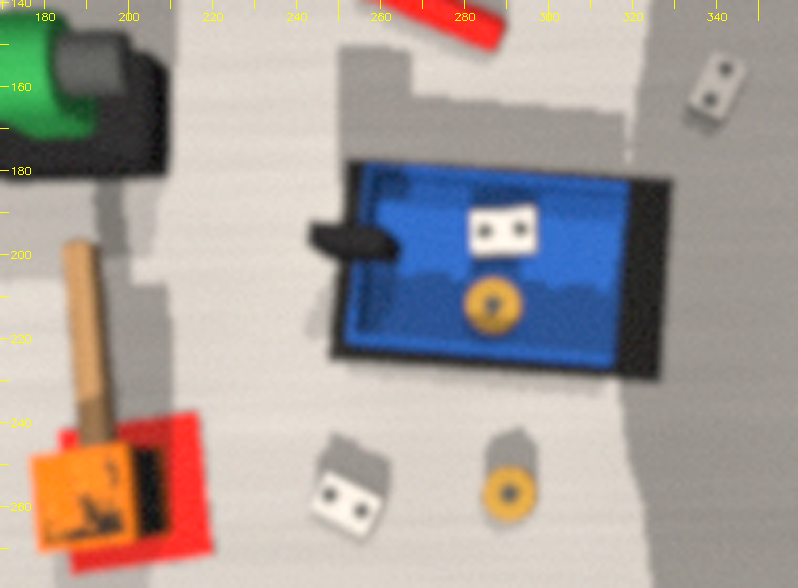

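View pics/topB.png

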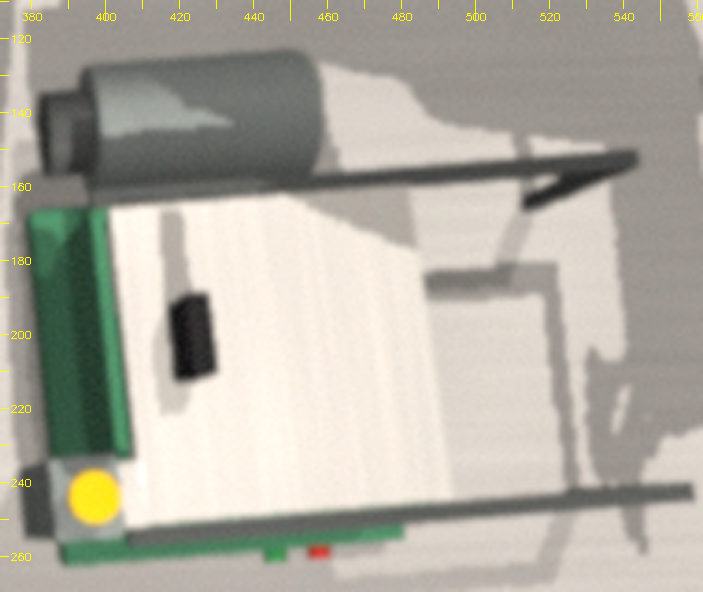

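Readings: the block holes, disc, tray walls, mallet and hopper features are all clear in both crops. Next I'll fit the poses.

```bash
cat > fit.py <<'E'
from h import *
from scipy.optimize import least_squares
C=cam("top")
A=lambda L:[(170+x/4.2-.5,140+y/4.2-.5) for x,y in L]
B=lambda L:[(372+x/3.7-.5,110+y/3.7-.5) for x,y in L]
def fit(name,uv,P,g):
    P=np.array(P,float)
    def X(p):
        c,s=np.cos(p[2]),np.sin(p[2]); return P@np.array([[c,s,0],[-s,c,0],[0,0,1]])+[p[0],p[1],0]
    r=least_squares(lambda p:(proj(C,X(p))-uv).ravel(),g,loss="soft_l1")
    print(name,r.x.round(4),"deg",np.degrees(r.x[2]).round(1),"res",(proj(C,X(r.x))-uv).round(1).tolist())
    return r.x
fit("hopper",B([(94,496),(637,157),(693,492)]),[(-.08,.119,.172),(.106,-.257,.131),(-.106,-.257,.131)],[.57,-.2,.09])
fit("tray",A([(629,180),(613,370),(345,352),(360,160)]),[(.08,.055,.04),(.08,-.055,.04),(-.08,-.055,.04),(-.08,.055,.04)],[.59,.17,-1.57])
fit("traymat",A([(672,180),(660,380),(332,356),(350,160)]),[(.105,.065,.003),(.105,-.065,.003),(-.105,-.065,.003),(-.105,.065,.003)],[.59,.17,-1.57])
fit("mallet",A([(30,458),(128,443),(137,540),(40,553),(80,243)]),[(.0275,.0275,.083),(.0275,-.0275,.083),(-.0275,-.0275,.083),(-.0275,.0275,.083),(.155,0,.058)],[.45,.38,.1])
fit("malmat",A([(60,430),(197,412),(213,553),(75,574)]),[(.045,.045,.003),(.045,-.045,.003),(-.045,-.045,.003),(-.045,.045,.003)],[.45,.38,.1])
for n,h,z in(("bA",[(330,495),(361,511)],.02),("bB",[(725,69),(710,99)],.02),("disc",[(509,493)],.02),("trayblk",[(485,231),(520,229)],.027),("traydisc",[(493,305)],.027),("handle_end",[(310,230),(398,240)],.107)):
    q=back(C,A(h),np.full(len(h),z)); d=q[-1]-q[0]; print(n,q.mean(0).round(4),np.degrees(np.arctan2(d[1],d[0])).round(1),np.linalg.norm(d).round(3))
q=back(C,B([(170,307),(207,295),(216,372),(178,380)]),np.full(4,.184));print("lidhandle",q.mean(0).round(4),q.round(3).tolist())
print("pin",back(C,B([(94,496)]),[.172]).round(4))
E
python3 fit.py
```

```text
hopper [ 0.5583 -0.2109  0.0483] deg 2.8 res [[-0.1, 0.1], [0.1, 0.1], [-0.0, -0.1]]
tray [ 0.5866  0.1568 -1.667 ] deg -95.5 res [[-1.2, 1.1], [-0.3, -1.3], [0.5, -1.2], [0.9, 1.9]]
traymat [ 0.5895  0.1496 -1.669 ] deg -95.6 res [[1.0, -0.6], [0.6, 0.6], [-1.0, 0.8], [-0.7, -1.0]]
mallet [0.4532 0.3855 0.0969] deg 5.6 res [[0.8, -0.3], [-0.0, 0.5], [-0.3, 0.4], [0.1, 0.1], [-0.4, -0.9]]
malmat [0.4564 0.3801 0.1169] deg 6.7 res [[-0.6, -0.0], [0.7, -0.7], [0.7, 0.3], [-0.8, 0.3]]
bA [0.4462 0.2467 0.02  ] -118.2 0.021
bB [0.6997 0.0113 0.02  ] 151.9 0.022
disc [0.4495 0.1471 0.02  ] 0.0 0.0
trayblk [0.61   0.1476 0.027 ] -88.4 0.022
traydisc [0.5637 0.1542 0.027 ] 0.0 0.0
handle_end [0.5976 0.2256 0.107 ] -98.3 0.051
lidhandle [ 0.5626 -0.1571  0.184 ] [[0.582, -0.145, 0.184], [0.588, -0.167, 0.184], [0.542, -0.169, 0.184], [0.538, -0.147, 0.184]]
pin [[ 0.4728 -0.0962  0.172 ]]
```

```bash
cat > plan.py <<'E'
"""plan.py x,y,z,psi(deg)[,tilt(deg)][/step] ... : TCP waypoints, tool down turned psi about world z, then tilted about tool y.
Prints for each leg: number of rows and the row (tool shift + turn)."""
import sys, numpy as np
from scipy.spatial.transform import Rotation as R
from workcell import env
s=env.sense(); p=np.array(s["position"]); w,x,y,z=s["tool_rot"]; r=R.from_quat([x,y,z,w])
if "-q" not in sys.argv: print("now",p.round(4),"psi",np.degrees(np.arctan2(*r.as_matrix()[1::-1,0])).round(1),"q",np.round(s["q"],2),"t",s["clock"],"w",round(s["gripper_width"],4),"F",np.round(s["contact_force"],1))
for a in sys.argv[1:]:
    a,_,st=a.partition("/"); st=float(st or .035); v=[float(k) for k in a.split(",")]
    t=R.from_euler("z",v[3],degrees=True)*R.from_euler("x",180,degrees=True)*R.from_euler("y",v[4] if len(v)>4 else 0,degrees=True)
    d=np.array(v[:3])-p; rv=(r.inv()*t).as_rotvec()
    n=max(1,int(np.ceil(max(np.linalg.norm(d)/st,np.linalg.norm(rv)/.122))))
    # shifts in the turning tool axes: same row each time -> solve for it
    dr=R.from_rotvec((rv/n).round(4)); M=sum((r*dr**k).as_matrix() for k in range(n)); sh=np.linalg.solve(M,d).round(4); 
    for k in range(n): p=p+r.apply(sh); r=r*dr
    print(n,"x",sh.tolist()+(rv/n).round(4).tolist(), "end",p.round(4))
E
python3 plan.py .5626,-.157,.405,2.8 .5626,-.157,.319,2.8/.022
```

```text
now [ 0.1382 -0.5581  0.4047] psi 13.9 q [-1.48  0.21  1.54 -0.    1.39 -0.15] t 1.6 w 0.0854 F [ 0.4 -0.6  0.6]
17 x [0.0283, -0.0196, -0.0, 0.0, 0.0, 0.0114] end [ 0.5628 -0.1567  0.4047]
4 x [-0.0001, 0.0001, 0.0214, 0.0, 0.0, 0.0] end [ 0.5624 -0.1572  0.3191]
```

{"name": "jog_arm", "arguments": {"deltas": [[[0.0283, -0.0196, 0, 0, 0, 0.0114, 0.085], [0.0283, -0.0196, 0, 0, 0, 0.0114, 0.085], [0.0283, -0.0196, 0, 0, 0, 0.0114, 0.085], [0.0283, -0.0196, 0, 0, 0, 0.0114, 0.085], [0.0283, -0.0196, 0, 0, 0, 0.0114, 0.085], [0.0283, -0.0196, 0, 0, 0, 0.0114, 0.085], [0.0283, -0.0196, 0, 0, 0, 0.0114, 0.085], [0.0283, -0.0196, 0, 0, 0, 0.0114, 0.085], [0.0283, -0.0196, 0, 0, 0, 0.0114, 0.085]]], "force": 60}}

```text
clock: 2.35
position: [0.3542, -0.3339, 0.405]
tool_rot: [0.0, 0.998, 0.07, 0.0]
contact_force: [1.4, 0.1, -0.2]
gripper_width: 0.0855
grip_force: 0.0
```

{"name": "jog_arm", "arguments": {"deltas": [[[0.0283, -0.0196, 0, 0, 0, 0.0114, 0.085], [0.0283, -0.0196, 0, 0, 0, 0.0114, 0.085], [0.0283, -0.0196, 0, 0, 0, 0.0114, 0.085], [0.0283, -0.0196, 0, 0, 0, 0.0114, 0.085], [0.0283, -0.0196, 0, 0, 0, 0.0114, 0.085], [0.0283, -0.0196, 0, 0, 0, 0.0114, 0.085], [0.0283, -0.0196, 0, 0, 0, 0.0114, 0.085], [0.0283, -0.0196, 0, 0, 0, 0.0114, 0.085], [0, 0, 0, 0, 0, 0, 0.085]]]}}

```text
clock: 3.1
position: [0.5662, -0.153, 0.4047]
tool_rot: [-0.001, 1.0, 0.027, 0.002]
contact_force: [0.3, 0.2, 0.6]
gripper_width: 0.085
grip_force: 0.0
```

```bash
python3 plan.py .5626,-.157,.319,2.8/.022
```

```text
now [ 0.5662 -0.153   0.4047] psi 3.1 q [-0.41  0.23  1.51  0.    1.4   1.1 ] t 3.1 w 0.085 F [0.3 0.2 0.6]
4 x [-0.001, 0.001, 0.0214, -0.0004, -0.0008, 0.0013] end [ 0.5625 -0.1571  0.3191]
```

{"name": "jog_arm", "arguments": {"deltas": [[[0, 0, 0.0214, 0, 0, 0, 0.085], [0, 0, 0.0214, 0, 0, 0, 0.085], [0, 0, 0.0214, 0, 0, 0, 0.085], [0, 0, 0.0214, 0, 0, 0, 0.085], [0, 0, 0, 0, 0, 0, 0.085], [0, 0, 0, 0, 0, 0, 0], [0, 0, 0, 0, 0, 0, 0], [0, 0, 0, 0, 0, 0, 0], [0, 0, 0, 0, 0, 0, 0], [0, 0, 0, 0, 0, 0, 0]]]}}

```text
clock: 3.93
position: [0.5633, -0.1571, 0.3208]
tool_rot: [0.001, 1.0, 0.024, 0.001]
contact_force: [-0.2, -1.1, 0.7]
gripper_width: 0.0254
grip_force: 0.5
```

{"name": "jog_arm", "arguments": {"deltas": [[[0, 0, 0, 0, 0, 0, 0], [0, 0, 0, 0, 0, 0, 0], [0, 0, 0, 0, 0, 0, 0], [0, 0, 0, 0, 0, 0, 0]]]}}

```text
clock: 4.27
position: [0.5634, -0.1573, 0.3208]
tool_rot: [0.001, 1.0, 0.025, 0.001]
contact_force: [-0.5, -2.2, 5.9]
gripper_width: 0.0154
grip_force: 59.6
```

{"name": "jog_arm", "arguments": {"deltas": [[[0, 0.012, 0, 0, 0, 0, 0], [0, 0.012, 0, 0, 0, 0, 0], [0, 0.012, 0, 0, 0, 0, 0], [0, 0.012, 0, 0, 0, 0, 0], [0, 0.012, 0, 0, 0, 0, 0], [0, 0.012, 0, 0, 0, 0, 0], [0, 0.012, 0, 0, 0, 0, 0], [0, 0.012, 0, 0, 0, 0, 0], [0, 0.006, 0, 0, 0, 0, 0], [0, 0, 0, 0, 0, 0, 0]]]}}

```text
clock: 5.1
position: [0.5684, -0.26, 0.3208]
tool_rot: [0.001, 1.0, 0.024, 0.002]
contact_force: [-0.5, -2.5, 6.0]
gripper_width: 0.0154
grip_force: 59.5
```

{"name": "jog_arm", "arguments": {"deltas": [[[0, 0.004, 0, 0, 0, 0, 0], [0, 0.004, 0, 0, 0, 0, 0], [0, 0, 0, 0, 0, 0, 0]]]}}

```text
clock: 5.35
position: [0.5688, -0.2671, 0.3208]
tool_rot: [0.001, 1.0, 0.024, 0.001]
contact_force: [-0.1, -0.3, 5.8]
gripper_width: 0.0152
grip_force: 59.6
```

{"name": "jog_arm", "arguments": {"deltas": [[[0, 0.004, 0, 0, 0, 0, 0], [0, 0.004, 0, 0, 0, 0, 0], [0, 0, 0, 0, 0, 0, 0]]]}}

```text
clock: 5.6
position: [0.5692, -0.275, 0.3208]
tool_rot: [0.001, 1.0, 0.024, 0.001]
contact_force: [-0.0, 0.6, 4.7]
gripper_width: 0.0154
grip_force: 59.6
```

{"name": "jog_arm", "arguments": {"deltas": [[[0, 0.003, 0, 0, 0, 0, 0], [0, 0.003, 0, 0, 0, 0, 0], [0, 0, 0, 0, 0, 0, 0]]]}}

```text
clock: 5.85
position: [0.5695, -0.2808, 0.3208]
tool_rot: [0.0, 1.0, 0.025, 0.001]
contact_force: [0.5, 0.2, 6.4]
gripper_width: 0.0157
grip_force: 59.6
```

{"name": "jog_arm", "arguments": {"deltas": [[[0, 0.003, 0, 0, 0, 0, 0], [0, 0.003, 0, 0, 0, 0, 0], [0, 0, 0, 0, 0, 0, 0]]]}}

```text
clock: 6.1
position: [0.5698, -0.2867, 0.3208]
tool_rot: [0.0, 1.0, 0.025, 0.001]
contact_force: [-0.1, 1.3, 5.8]
gripper_width: 0.0154
grip_force: 59.6
```

{"name": "jog_arm", "arguments": {"deltas": [[[0, 0.003, 0, 0, 0, 0, 0], [0, 0.003, 0, 0, 0, 0, 0], [0, 0, 0, 0, 0, 0, 0]]]}}

```text
clock: 6.35
position: [0.5701, -0.2927, 0.3208]
tool_rot: [0.0, 1.0, 0.025, 0.001]
contact_force: [-0.5, 0.2, 6.0]
gripper_width: 0.0151
grip_force: 59.6
```

{"name": "jog_arm", "arguments": {"deltas": [[[0, 0.003, 0, 0, 0, 0, 0], [0, 0.003, 0, 0, 0, 0, 0], [0, 0, 0, 0, 0, 0, 0]]]}}

```text
clock: 6.6
position: [0.5704, -0.2987, 0.3208]
tool_rot: [0.0, 1.0, 0.025, 0.001]
contact_force: [0.2, 0.6, 5.0]
gripper_width: 0.0151
grip_force: 59.6
```

```bash
python3 - <<'E'
from h import *
C=cam("top"); crop(C,372,110,190,160,3.7,"topC.png")
E
```

```text
(no output)
```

View pics/topC.png

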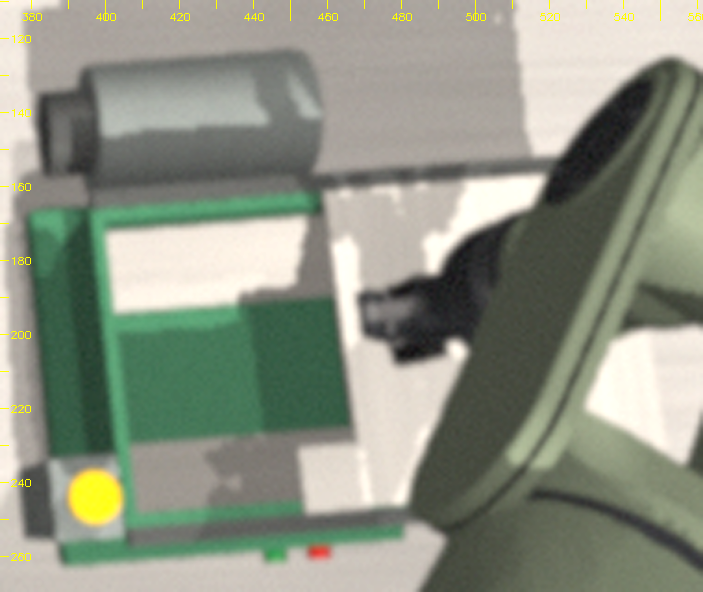

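The lid is nearly open: its edge runs from about (325,195) to (355,510) in the crop, and the inside of the hopper shows. I'll convert that edge to hopper coordinates.

```bash
python3 - <<'E'
from h import *
C=cam("top"); q=back(C,[(372+x/3.7-.5,110+y/3.7-.5) for x,y in [(328,215),(353,480),(110,215),(133,450)]],np.array([.134,.134,.134,.134]))
a=.0483;c,s=np.cos(a),np.sin(a)
print(((q[:,:2]-[.5583,-.2109])@np.array([[c,-s],[s,c]])).round(4))
E
python3 plan.py
```

```text
[[ 0.0836 -0.054 ]
 [-0.0824 -0.0477]
 [ 0.0944  0.0828]
 [-0.0535  0.0847]]
now [ 0.5704 -0.2987  0.3208] psi 2.8 q [-0.62  0.42  1.44  0.    1.28  0.9 ] t 6.7 w 0.0154 F [0.6 0.1 5.4]
```

{"name": "jog_arm", "arguments": {"deltas": [[[0, 0.004, 0, 0, 0, 0, 0], [0, 0.004, 0, 0, 0, 0, 0], [0, 0, 0, 0, 0, 0, 0]]]}}

```text
clock: 6.95
position: [0.5708, -0.3069, 0.3209]
tool_rot: [0.001, 1.0, 0.025, 0.001]
contact_force: [0.3, 0.4, 5.6]
gripper_width: 0.0152
grip_force: 59.5
```

{"name": "jog_arm", "arguments": {"deltas": [[[0, 0.002, 0, 0, 0, 0, 0], [0, 0.002, 0, 0, 0, 0, 0], [0, 0, 0, 0, 0, 0, 0]]]}}

```text
clock: 7.2
position: [0.571, -0.3105, 0.3208]
tool_rot: [0.0, 1.0, 0.025, 0.001]
contact_force: [-0.7, 0.2, 5.4]
gripper_width: 0.0152
grip_force: 59.6
```

{"name": "jog_arm", "arguments": {"deltas": [[[0, 0.002, 0, 0, 0, 0, 0], [0, 0.002, 0, 0, 0, 0, 0], [0, 0, 0, 0, 0, 0, 0]]]}}

```text
clock: 7.45
position: [0.5713, -0.3125, 0.3208]
tool_rot: [-0.002, 1.0, 0.025, 0.001]
contact_force: [-1.5, 9.4, 9.5]
gripper_width: 0.0156
grip_force: 60.1
```

{"name": "jog_arm", "arguments": {"deltas": [[[0, -0.002, 0, 0, 0, 0, 0.06], [0, 0, 0, 0, 0, 0, 0.06], [0, 0, 0, 0, 0, 0, 0.06], [0, 0, 0, 0, 0, 0, 0.06], [0, 0, -0.03, 0, 0, 0, 0.06], [0, 0, -0.03, 0, 0, 0, 0.06], [0, 0, -0.03, 0, 0, 0, 0.06], [0, 0, 0, 0, 0, 0, 0.06]]]}}

```text
clock: 8.12
position: [0.5718, -0.3139, 0.4172]
tool_rot: [0.004, 1.0, 0.024, 0.005]
contact_force: [0.9, -0.2, 2.1]
gripper_width: 0.0598
grip_force: 0.0
```

```bash
python3 plan.py .6997,.0113,.30,-28.1 .6997,.0113,.177,-28.1/.02; python3 - <<'E'
from workcell import eyes
for n in ("block1","disc1","lid_handle"): 
  for c in("top","scene"):
    eyes.read_camera(c); print(n,c,[([round(float(v),3) for v in d["centre"]],round(float(d["p"]),2)) for d in eyes.recognise(n,c)][:8])
E
```

```text
now [ 0.5718 -0.3139  0.4172] psi 2.8 q [-0.63  0.36  1.33 -0.    1.45  0.89] t 8.1167 w 0.0598 F [ 0.9 -0.2  2.1]
11 x [0.0056, -0.0317, 0.0106, 0.0005, -0.0011, 0.049] end [0.6994 0.0116 0.2995]
7 x [0.0, 0.0, 0.0175, -0.0, -0.0001, 0.0] end [0.6995 0.0116 0.177 ]
block1 top [([0.454, 0.36, 0.006], 0.73), ([0.447, 0.252, 0.024], 0.6), ([0.696, 0.013, 0.018], 0.56), ([0.605, 0.145, 0.025], 0.42)]
block1 scene [([0.701, 0.002, 0.018], 0.72), ([0.452, 0.248, 0.015], 0.71), ([0.61, 0.148, 0.026], 0.57)]
disc1 top [([0.446, 0.148, 0.018], 0.63), ([0.82, -0.024, 0.009], 0.48)]
disc1 scene [([0.567, 0.147, 0.028], 0.71), ([0.456, 0.141, 0.021], 0.65)]
lid_handle top [([0.551, -0.322, 0.134], 0.69)]
lid_handle scene [([0.58, -0.374, 0.137], 0.96)]
```

{"name": "jog_arm", "arguments": {"deltas": [[[0.0056, -0.0317, 0.0106, 0, 0, 0.049, 0.06], [0.0056, -0.0317, 0.0106, 0, 0, 0.049, 0.06], [0.0056, -0.0317, 0.0106, 0, 0, 0.049, 0.06], [0.0056, -0.0317, 0.0106, 0, 0, 0.049, 0.06], [0.0056, -0.0317, 0.0106, 0, 0, 0.049, 0.06], [0.0056, -0.0317, 0.0106, 0, 0, 0.049, 0.06], [0.0056, -0.0317, 0.0106, 0, 0, 0.049, 0.06], [0.0056, -0.0317, 0.0106, 0, 0, 0.049, 0.06], [0.0056, -0.0317, 0.0106, 0, 0, 0.049, 0.06], [0.0056, -0.0317, 0.0106, 0, 0, 0.049, 0.06]]]}}

```text
clock: 9.55
position: [0.679, -0.011, 0.3026]
tool_rot: [0.0, 0.976, -0.22, -0.0]
contact_force: [1.7, -0.4, -0.1]
gripper_width: 0.06
grip_force: 0.0
```

{"name": "jog_arm", "arguments": {"deltas": [[[0.0056, -0.0317, 0.0106, 0, 0, 0.049, 0.06], [0, 0, 0, 0, 0, 0, 0.06], [0, 0, 0, 0, 0, 0, 0.06], [0, 0, 0, 0, 0, 0, 0.06]]]}}

```text
clock: 9.88
position: [0.6972, 0.0134, 0.2923]
tool_rot: [0.0, 0.97, -0.242, -0.0]
contact_force: [-0.1, 0.3, -1.3]
gripper_width: 0.06
grip_force: 0.0
```

```bash
python3 plan.py .6997,.0113,.177,-28.1/.02
```

```text
now [0.6972 0.0134 0.2923] psi -28.0 q [-0.1   0.56  1.31 -0.    1.28  1.96] t 9.8833 w 0.06 F [-0.1  0.3 -1.3]
6 x [0.0005, 0.0001, 0.0192, 0.0001, 0.0, 0.0002] end [0.6995 0.0114 0.1771]
```

{"name": "jog_arm", "arguments": {"deltas": [[[0.0005, 0.0001, 0.0192, 0, 0, 0, 0.06], [0.0005, 0.0001, 0.0192, 0, 0, 0, 0.06], [0.0005, 0.0001, 0.0192, 0, 0, 0, 0.06], [0.0005, 0.0001, 0.0192, 0, 0, 0, 0.06], [0.0005, 0.0001, 0.0192, 0, 0, 0, 0.06], [0.0005, 0.0001, 0.0192, 0, 0, 0, 0.06], [0, 0, 0, 0, 0, 0, 0.06], [0, 0, 0, 0, 0, 0, 0], [0, 0, 0, 0, 0, 0, 0], [0, 0, 0, 0, 0, 0, 0]]], "force": 50}}

```text
clock: 10.72
position: [0.7006, 0.0109, 0.18]
tool_rot: [-0.0, 0.97, -0.243, 0.002]
contact_force: [-4.5, -0.8, 14.5]
gripper_width: 0.0248
grip_force: 48.3
```

{"name": "jog_arm", "arguments": {"deltas": [[[0, 0, 0, 0, 0, 0, 0], [0, 0, 0, 0, 0, 0, 0], [0, 0, 0, 0, 0, 0, 0], [0, 0, 0, 0, 0, 0, 0], [0, 0, 0, 0, 0, 0, 0]]]}}

```text
clock: 11.13
position: [0.7009, 0.0113, 0.1801]
tool_rot: [0.0, 0.97, -0.242, 0.002]
contact_force: [-0.6, -0.6, 6.2]
gripper_width: 0.0243
grip_force: 51.8
```

```bash
python3 plan.py .7009,.0113,.27,-28.1/.03 .607,.096,.27,-5.5/.03 .607,.096,.189,-5.5/.02
```

```text
now [0.7009 0.0113 0.1801] psi -28.1 q [-0.11  0.7   1.34 -0.    1.1   1.95] t 11.1333 w 0.0243 F [-0.6 -0.6  6.2]
3 x [0.0001, -0.0, -0.03, -0.0004, -0.0015, 0.0002] end [0.7009 0.0112 0.2701]
5 x [-0.0234, -0.01, 0.0, 0.0, 0.0, -0.0789] end [0.6072 0.0961 0.2701]
5 x [-0.0, 0.0, 0.0162, 0.0, 0.0, 0.0] end [0.6072 0.0961 0.1891]
```

{"name": "jog_arm", "arguments": {"deltas": [[[0, 0, -0.03, 0, 0, 0, 0], [0, 0, -0.03, 0, 0, 0, 0], [0, 0, -0.03, 0, 0, 0, 0], [-0.0234, -0.01, 0, 0, 0, -0.0789, 0], [-0.0234, -0.01, 0, 0, 0, -0.0789, 0], [-0.0234, -0.01, 0, 0, 0, -0.0789, 0], [-0.0234, -0.01, 0, 0, 0, -0.0789, 0], [-0.0234, -0.01, 0, 0, 0, -0.0789, 0], [0, 0, 0, 0, 0, 0, 0], [0, 0, 0, 0, 0, 0, 0]]]}}

```text
clock: 11.97
position: [0.6048, 0.0976, 0.2673]
tool_rot: [0.0, 0.999, -0.047, -0.0]
contact_force: [0.6, 0.3, -0.6]
gripper_width: 0.0248
grip_force: 51.0
```

```bash
python3 plan.py .607,.096,.189,-5.5/.018
```

```text
now [0.6048 0.0976 0.2673] psi -5.4 q [ 0.02  0.42  1.56 -0.    1.16  1.68] t 11.9667 w 0.0248 F [ 0.6  0.3 -0.6]
5 x [0.0005, 0.0003, 0.0157, 0.0, 0.0001, 0.0004] end [0.6071 0.0958 0.1888]
```

{"name": "jog_arm", "arguments": {"deltas": [[[0.0005, 0.0003, 0.0157, 0, 0, 0, 0], [0.0005, 0.0003, 0.0157, 0, 0, 0, 0], [0.0005, 0.0003, 0.0157, 0, 0, 0, 0], [0.0005, 0.0003, 0.0157, 0, 0, 0, 0], [0.0005, 0.0003, 0.0157, 0, 0, 0, 0], [0, 0, 0, 0, 0, 0, 0], [0, 0, 0, 0, 0, 0, 0.04], [0, 0, 0, 0, 0, 0, 0.04], [0, 0, 0, 0, 0, 0, 0.04], [0, 0, 0, 0, 0, 0, 0.04]]]}}

```text
clock: 12.8
position: [0.6087, 0.0946, 0.1896]
tool_rot: [0.0, 0.999, -0.048, 0.001]
contact_force: [0.8, -0.1, -0.6]
gripper_width: 0.0399
grip_force: 0.1
```

{"name": "jog_arm", "arguments": {"deltas": [[[0, 0, -0.03, 0, 0, 0, 0.04], [0, 0, -0.03, 0, 0, 0, 0.04], [0, 0, -0.03, 0, 0, 0, 0.06], [0, 0, 0, 0, 0, 0, 0.06]]]}}

```text
clock: 13.13
position: [0.6113, 0.0949, 0.2869]
tool_rot: [-0.0, 0.999, -0.048, 0.007]
contact_force: [0.8, 0.0, 1.8]
gripper_width: 0.0595
grip_force: 0.0
```

```bash
python3 plan.py .4462,.2467,.28,61.8 .4462,.2467,.177,61.8/.02;  python3 - <<'E'
from workcell import eyes
from h import *
for n in ("block1","disc1"): 
  for c in("top","scene"):
    C=cam(c); print(n,c,[([round(float(v),3) for v in d["centre"]],round(float(d["p"]),2)) for d in eyes.recognise(n,c)][:8])
C=cam("scene"); crop(C,250,130,200,150,4,"sc1.png")
E
```

```text
now [0.6113 0.0949 0.2869] psi -5.5 q [0.01 0.41 1.54 0.   1.18 1.68] t 13.1333 w 0.0595 F [0.8 0.  1.8]
10 x [-0.0091, -0.0219, 0.0006, 0.0007, -0.0014, -0.1174] end [0.4466 0.2466 0.2801]
6 x [-0.0, -0.0001, 0.0172, -0.0, 0.0001, 0.0] end [0.446  0.2469 0.1769]
block1 top [([0.447, 0.254, 0.02], 0.63), ([0.599, 0.096, 0.024], 0.57), ([0.474, 0.387, 0.06], 0.41)]
block1 scene [([0.606, -0.266, 0.127], 0.69), ([0.614, 0.148, 0.025], 0.68), ([0.603, 0.083, 0.026], 0.54)]
disc1 top [([0.565, 0.154, 0.029], 0.42), ([0.472, -0.095, 0.171], 0.21), ([0.569, 0.142, 0.004], 0.2)]
disc1 scene [([0.568, 0.15, 0.029], 0.73), ([0.48, -0.104, 0.168], 0.19)]
```

View pics/sc1.png

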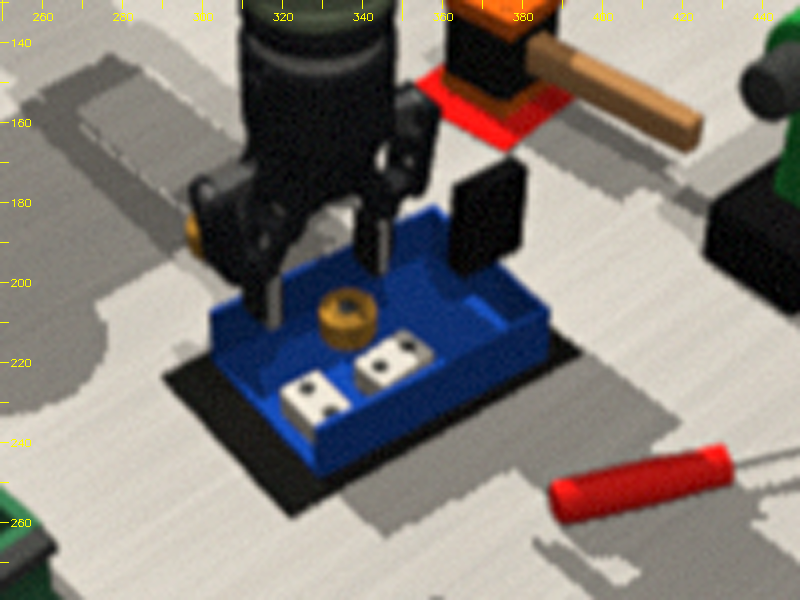

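The block lies in the tray at about (313,229), and block4 and disc3 haven't moved. Next is the left-hand block.

{"name": "jog_arm", "arguments": {"deltas": [[[-0.0091, -0.0219, 0, 0, 0, -0.1174, 0.06], [-0.0091, -0.0219, 0, 0, 0, -0.1174, 0.06], [-0.0091, -0.0219, 0, 0, 0, -0.1174, 0.06], [-0.0091, -0.0219, 0, 0, 0, -0.1174, 0.06], [-0.0091, -0.0219, 0, 0, 0, -0.1174, 0.06], [-0.0091, -0.0219, 0, 0, 0, -0.1174, 0.06], [-0.0091, -0.0219, 0, 0, 0, -0.1174, 0.06], [-0.0091, -0.0219, 0, 0, 0, -0.1174, 0.06], [-0.0091, -0.0219, 0, 0, 0, -0.1174, 0.06], [-0.0091, -0.0219, 0, 0, 0, -0.1174, 0.06]]]}}

```text
clock: 14.42
position: [0.4424, 0.247, 0.2782]
tool_rot: [-0.0, 0.856, 0.516, -0.0]
contact_force: [-0.1, 0.1, 0.5]
gripper_width: 0.06
grip_force: 0.0
```

{"name": "jog_arm", "arguments": {"deltas": [[[0, 0, 0, 0, 0, 0, 0.06], [0, 0, 0, 0, 0, 0, 0.06], [0, 0, 0, 0, 0, 0, 0.06]]]}}

```text
clock: 14.67
position: [0.444, 0.2464, 0.2788]
tool_rot: [0.0, 0.858, 0.513, 0.0]
contact_force: [-0.5, -0.2, 0.1]
gripper_width: 0.0602
grip_force: 0.0
```

```bash
python3 plan.py .4462,.2467,.177,61.8/.02
```

```text
now [0.444  0.2464 0.2788] psi 61.7 q [ 0.34  0.21  1.82 -0.    1.11  0.83] t 14.6667 w 0.0602 F [-0.5 -0.2  0.1]
6 x [0.0002, 0.0003, 0.017, 0.0001, -0.0001, -0.0002] end [0.4462 0.2466 0.1768]
```

{"name": "jog_arm", "arguments": {"deltas": [[[0.0002, 0.0003, 0.017, 0, 0, 0, 0.06], [0.0002, 0.0003, 0.017, 0, 0, 0, 0.06], [0.0002, 0.0003, 0.017, 0, 0, 0, 0.06], [0.0002, 0.0003, 0.017, 0, 0, 0, 0.06], [0.0002, 0.0003, 0.017, 0, 0, 0, 0.06], [0.0002, 0.0003, 0.0165, 0, 0, 0, 0.06], [0, 0, 0, 0, 0, 0, 0.06], [0, 0, 0, 0, 0, 0, 0], [0, 0, 0, 0, 0, 0, 0], [0, 0, 0, 0, 0, 0, 0]]]}}

```text
clock: 15.5
position: [0.4469, 0.2468, 0.1787]
tool_rot: [0.0, 0.858, 0.513, 0.001]
contact_force: [-4.4, -3.0, 17.0]
gripper_width: 0.0247
grip_force: 49.6
```

{"name": "jog_arm", "arguments": {"deltas": [[[0, 0, 0, 0, 0, 0, 0], [0, 0, 0, 0, 0, 0, 0], [0, 0, 0, 0, 0, 0, 0], [0, 0, 0, 0, 0, 0, 0], [0, 0, -0.03, 0, 0, 0, 0], [0, 0, -0.03, 0, 0, 0, 0], [0, 0, -0.03, 0, 0, 0, 0], [0, 0, 0, 0, 0, 0, 0], [0, 0, 0, 0, 0, 0, 0]]]}}

```text
clock: 16.25
position: [0.4464, 0.247, 0.2693]
tool_rot: [0.0, 0.858, 0.514, 0.002]
contact_force: [-0.4, -0.7, -0.7]
gripper_width: 0.0248
grip_force: 50.2
```

```bash
python3 plan.py .558,.1005,.27,-5.5/.03 .558,.1005,.189,-5.5/.018
```

```text
now [0.4464 0.247  0.2693] psi 61.8 q [0.34 0.23 1.82 0.   1.09 0.83] t 16.25 w 0.0248 F [-0.4 -0.7 -0.7]
10 x [0.002, 0.0194, -0.0, 0.0001, -0.0005, 0.1175] end [0.5582 0.1007 0.2695]
5 x [-0.0, 0.0, 0.0161, -0.0, 0.0001, -0.0001] end [0.5582 0.1007 0.189 ]
```

{"name": "jog_arm", "arguments": {"deltas": [[[0.002, 0.0194, 0, 0, 0, 0.1175, 0], [0.002, 0.0194, 0, 0, 0, 0.1175, 0], [0.002, 0.0194, 0, 0, 0, 0.1175, 0], [0.002, 0.0194, 0, 0, 0, 0.1175, 0], [0.002, 0.0194, 0, 0, 0, 0.1175, 0], [0.002, 0.0194, 0, 0, 0, 0.1175, 0], [0.002, 0.0194, 0, 0, 0, 0.1175, 0], [0.002, 0.0194, 0, 0, 0, 0.1175, 0], [0.002, 0.0194, 0, 0, 0, 0.1175, 0], [0.002, 0.0194, 0, 0, 0, 0.1175, 0]]]}}

```text
clock: 17.08
position: [0.5568, 0.0994, 0.2648]
tool_rot: [0.0, 0.999, -0.051, -0.002]
contact_force: [0.8, 0.6, -1.8]
gripper_width: 0.0244
grip_force: 50.1
```

{"name": "jog_arm", "arguments": {"deltas": [[[0, 0, 0, 0, 0, 0, 0], [0, 0, 0, 0, 0, 0, 0], [0, 0, 0, 0, 0, 0, 0]]]}}

```text
clock: 17.33
position: [0.5566, 0.1007, 0.2657]
tool_rot: [-0.0, 0.999, -0.048, -0.002]
contact_force: [-0.7, 0.2, -0.4]
gripper_width: 0.0251
grip_force: 50.1
```

```bash
python3 plan.py .558,.1005,.189,-5.5/.018
```

```text
now [0.5566 0.1007 0.2657] psi -5.5 q [0.03 0.34 1.68 0.   1.12 1.69] t 17.3333 w 0.0251 F [-0.7  0.2 -0.4]
5 x [0.0003, 0.0, 0.0153, -0.0, 0.0007, 0.0002] end [0.558  0.1006 0.1892]
```

{"name": "jog_arm", "arguments": {"deltas": [[[0.0003, 0, 0.0153, 0, 0, 0, 0], [0.0003, 0, 0.0153, 0, 0, 0, 0], [0.0003, 0, 0.0153, 0, 0, 0, 0], [0.0003, 0, 0.0153, 0, 0, 0, 0], [0.0003, 0, 0.0153, 0, 0, 0, 0], [0, 0, 0, 0, 0, 0, 0], [0, 0, 0, 0, 0, 0, 0.04], [0, 0, 0, 0, 0, 0, 0.04], [0, 0, 0, 0, 0, 0, 0.04], [0, 0, 0, 0, 0, 0, 0.04]]]}}

```text
clock: 18.17
position: [0.5597, 0.1004, 0.1922]
tool_rot: [-0.0, 0.999, -0.048, 0.001]
contact_force: [-0.4, 0.1, 0.5]
gripper_width: 0.0402
grip_force: 0.0
```

{"name": "jog_arm", "arguments": {"deltas": [[[0, 0, -0.03, 0, 0, 0, 0.04], [0, 0, -0.03, 0, 0, 0, 0.04], [0, 0, -0.03, 0, 0, 0, 0.06], [0, 0, 0, 0, 0, 0, 0.07], [0, 0, 0, 0, 0, 0, 0.07]]]}}

```text
clock: 18.58
position: [0.5604, 0.1002, 0.2845]
tool_rot: [-0.0, 0.999, -0.048, 0.004]
contact_force: [-0.3, 0.0, 0.4]
gripper_width: 0.0699
grip_force: 0.0
```

```bash
python3 plan.py .4495,.1471,.28,-5.5 .4495,.1471,.177,-5.5/.02;  python3 - <<'E'
from workcell import eyes
from h import *
for c in("top","scene"):
    C=cam(c)
    for n in("block1","disc1"): print(n,c,[([round(float(v),3) for v in d["centre"]],round(float(d["p"]),2)) for d in eyes.recognise(n,c)][:8])
E
```

```text
now [0.5604 0.1002 0.2845] psi -5.5 q [0.02 0.32 1.67 0.   1.15 1.69] t 18.5833 w 0.0699 F [-0.3  0.   0.4]
4 x [-0.0287, -0.009, 0.001, -0.0002, -0.0019, -0.0001] end [0.4496 0.1471 0.28  ]
6 x [-0.0, 0.0, 0.0172, -0.0, 0.0, -0.0] end [0.4496 0.1471 0.1768]
block1 top []
disc1 top [([0.456, 0.362, 0.003], 0.22)]
block1 scene [([0.561, 0.098, 0.023], 0.62), ([0.611, 0.145, 0.024], 0.6), ([0.6, 0.086, 0.025], 0.48), ([0.572, 0.149, 0.027], 0.42)]
disc1 scene [([0.569, 0.148, 0.028], 0.6)]
```

{"name": "jog_arm", "arguments": {"deltas": [[[0, 0.035, -0.005, 0, 0, 0, 0.07], [0, 0.035, -0.005, 0, 0, 0, 0.07], [0, 0.035, -0.005, 0, 0, 0, 0.07], [0, 0.035, -0.005, 0, 0, 0, 0.07], [0, 0.035, -0.005, 0, 0, 0, 0.07], [0, 0, 0, 0, 0, 0, 0.07]]]}}

```text
clock: 19.38
position: [0.5421, -0.0793, 0.3062]
tool_rot: [0.002, 0.999, -0.051, 0.001]
contact_force: [0.1, 0.2, 0.4]
gripper_width: 0.0699
grip_force: 0.0
```

```bash
python3 plan.py .4495,.1471,.28,-5.5 .4495,.1471,.177,-5.5/.02;  python3 - <<'E'
from workcell import eyes
from h import *
for c in("top","scene"):
    C=cam(c)
    for n in("block1","disc1"): print(n,c,[([round(float(v),3) for v in d["centre"]],round(float(d["p"]),2)) for d in eyes.recognise(n,c)][:8])
    if c=="top": crop(C,170,140,190,140,4.2,"topD.png")
E
```

```text
now [ 0.5421 -0.0793  0.3062] psi -5.8 q [-0.3   0.25  1.7  -0.    1.18  1.37] t 19.3833 w 0.0699 F [0.1 0.2 0.4]
8 x [-0.0143, -0.027, 0.0032, 0.0004, -0.0001, -0.0008] end [0.4496 0.1469 0.2801]
6 x [-0.0, -0.0, 0.0172, 0.0, -0.0001, 0.0001] end [0.4497 0.1469 0.1769]
block1 top [([0.608, 0.095, 0.024], 0.56), ([0.55, 0.105, 0.03], 0.44), ([0.605, 0.14, 0.028], 0.43), ([0.819, -0.024, 0.01], 0.42), ([0.569, 0.076, 0.004], 0.26)]
disc1 top [([0.446, 0.146, 0.02], 0.61), ([0.565, 0.153, 0.03], 0.46)]
block1 scene [([0.562, 0.1, 0.023], 0.56), ([0.601, 0.081, 0.027], 0.52), ([0.611, -0.269, 0.128], 0.52), ([0.569, 0.15, 0.028], 0.27)]
disc1 scene [([0.568, 0.151, 0.03], 0.74), ([0.459, 0.14, 0.019], 0.66), ([0.479, 0.355, 0.003], 0.24)]
```

View pics/topD.png

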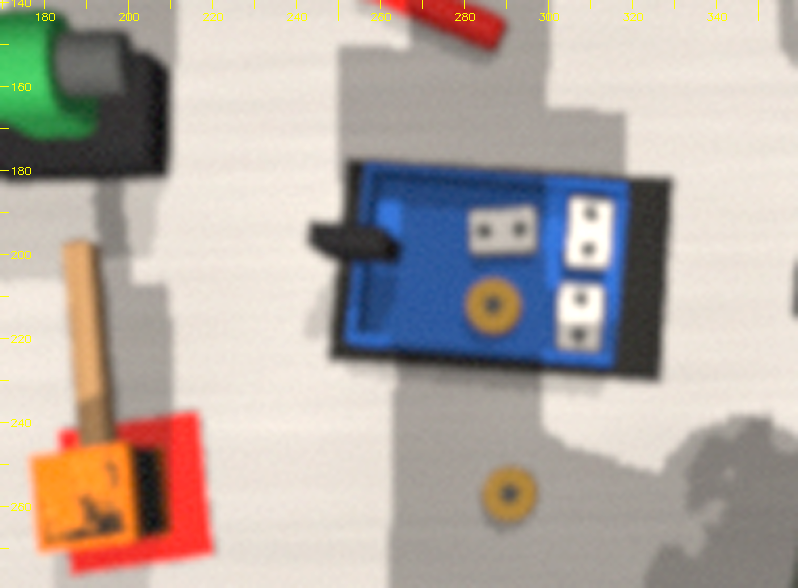

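Both blocks lie in the tray at the front and the disc is still at (290,257). I'll pick up the disc.

{"name": "jog_arm", "arguments": {"deltas": [[[-0.0143, -0.027, 0.0032, 0, 0, 0, 0.07], [-0.0143, -0.027, 0.0032, 0, 0, 0, 0.07], [-0.0143, -0.027, 0.0032, 0, 0, 0, 0.07], [-0.0143, -0.027, 0.0032, 0, 0, 0, 0.07], [-0.0143, -0.027, 0.0032, 0, 0, 0, 0.07], [-0.0143, -0.027, 0.0032, 0, 0, 0, 0.07], [-0.0143, -0.027, 0.0032, 0, 0, 0, 0.07], [-0.0143, -0.027, 0.0032, 0, 0, 0, 0.07], [0, 0, 0, 0, 0, 0, 0.07], [0, 0, 0, 0, 0, 0, 0.07]]]}}

```text
clock: 20.52
position: [0.4477, 0.1542, 0.2796]
tool_rot: [0.0, 0.999, -0.045, -0.001]
contact_force: [0.2, 1.0, 1.1]
gripper_width: 0.0698
grip_force: 0.0
```

```bash
python3 plan.py .4495,.1471,.177,-5.5/.018
```

```text
now [0.4477 0.1542 0.2796] psi -5.2 q [ 0.15  0.14  1.9  -0.    1.1   1.81] t 20.5167 w 0.0698 F [0.2 1.  1.1]
6 x [0.0004, 0.0011, 0.0171, 0.0001, 0.0002, 0.0008] end [0.4494 0.1474 0.177 ]
```

{"name": "jog_arm", "arguments": {"deltas": [[[0.0004, 0.001, 0.0171, 0, 0, 0, 0.07], [0.0004, 0.001, 0.0171, 0, 0, 0, 0.07], [0.0004, 0.001, 0.0171, 0, 0, 0, 0.07], [0.0004, 0.001, 0.0171, 0, 0, 0, 0.07], [0.0004, 0.001, 0.0171, 0, 0, 0, 0.07], [0.0004, 0.001, 0.0155, 0, 0, 0, 0.07], [0, 0, 0, 0, 0, 0, 0.07], [0, 0, 0, 0, 0, 0, 0], [0, 0, 0, 0, 0, 0, 0], [0, 0, 0, 0, 0, 0, 0]]]}}

```text
clock: 21.35
position: [0.4518, 0.1458, 0.1804]
tool_rot: [-0.0, 0.999, -0.048, 0.001]
contact_force: [0.2, 1.4, 0.8]
gripper_width: 0.0344
grip_force: 0.1
```

{"name": "jog_arm", "arguments": {"deltas": [[[0, 0, 0, 0, 0, 0, 0], [0, 0, 0, 0, 0, 0, 0], [0, 0, 0, 0, 0, 0, 0], [0, 0, 0, 0, 0, 0, 0], [0, 0, -0.03, 0, 0, 0, 0], [0, 0, -0.03, 0, 0, 0, 0], [0, 0, -0.03, 0, 0, 0, 0], [0, 0, -0.03, 0, 0, 0, 0], [0, 0, 0, 0, 0, 0, 0], [0, 0, 0, 0, 0, 0, 0]]]}}

```text
clock: 22.18
position: [0.4517, 0.146, 0.3015]
tool_rot: [-0.001, 0.999, -0.048, 0.003]
contact_force: [-0.5, -0.3, -1.1]
gripper_width: 0.0321
grip_force: 49.7
```

```bash
python3 plan.py .589,.147,.30,-5.5/.03 .589,.147,.212,-5.5/.018
```

```text
now [0.4517 0.146  0.3015] psi -5.5 q [0.13 0.11 1.89 0.   1.14 1.8 ] t 22.1833 w 0.0321 F [-0.5 -0.3 -1.1]
5 x [0.0273, -0.0028, 0.0004, -0.0003, -0.0011, -0.0001] end [0.5889 0.1469 0.3   ]
5 x [0.0, -0.0, 0.0176, 0.0, -0.0, 0.0] end [0.589  0.1469 0.212 ]
```

{"name": "jog_arm", "arguments": {"deltas": [[[0.0273, -0.0028, 0, 0, 0, 0, 0], [0.0273, -0.0028, 0, 0, 0, 0, 0], [0.0273, -0.0028, 0, 0, 0, 0, 0], [0.0273, -0.0028, 0, 0, 0, 0, 0], [0.0273, -0.0028, 0, 0, 0, 0, 0], [0, 0, 0, 0, 0, 0, 0], [0, 0, 0, 0, 0, 0, 0], [0, 0, 0, 0, 0, 0, 0]]]}}

```text
clock: 22.85
position: [0.5869, 0.1465, 0.2969]
tool_rot: [0.0, 0.999, -0.048, -0.002]
contact_force: [0.0, 0.9, -0.6]
gripper_width: 0.0317
grip_force: 49.7
```

```bash
python3 plan.py .588,.149,.211,-5.5/.016
```

```text
now [0.5869 0.1465 0.2969] psi -5.5 q [0.1  0.37 1.56 0.   1.21 1.77] t 22.85 w 0.0317 F [ 0.   0.9 -0.6]
6 x [0.0002, -0.0004, 0.0143, 0.0001, 0.0008, -0.0001] end [0.588  0.1488 0.2111]
```

{"name": "jog_arm", "arguments": {"deltas": [[[0.0002, -0.0004, 0.0143, 0, 0, 0, 0], [0.0002, -0.0004, 0.0143, 0, 0, 0, 0], [0.0002, -0.0004, 0.0143, 0, 0, 0, 0], [0.0002, -0.0004, 0.0143, 0, 0, 0, 0], [0.0002, -0.0004, 0.0143, 0, 0, 0, 0], [0.0002, -0.0004, 0.0143, 0, 0, 0, 0], [0, 0, 0, 0, 0, 0, 0], [0, 0, 0, 0, 0, 0, 0]]]}}

```text
clock: 23.52
position: [0.5877, 0.1489, 0.2121]
tool_rot: [0.0, 0.999, -0.048, -0.002]
contact_force: [0.4, -0.3, -1.1]
gripper_width: 0.0317
grip_force: 49.7
```

{"name": "jog_arm", "arguments": {"deltas": [[[0, 0, 0, 0, 0, 0, 0.045], [0, 0, 0, 0, 0, 0, 0.045], [0, 0, 0, 0, 0, 0, 0.045], [0, 0, -0.03, 0, 0, 0, 0.045], [0, 0, -0.03, 0, 0, 0, 0.045], [0, 0, -0.03, 0, 0, 0, 0.045], [0, 0, 0, 0, 0, 0, 0.045]]]}}

```text
clock: 24.1
position: [0.5925, 0.1493, 0.3121]
tool_rot: [-0.001, 0.999, -0.048, 0.008]
contact_force: [1.4, -0.5, 2.0]
gripper_width: 0.0451
grip_force: 0.0
```

{"name": "jog_arm", "arguments": {"deltas": [[[0, 0.035, -0.01, 0, 0, 0, 0.045], [0, 0.035, -0.01, 0, 0, 0, 0.045], [0, 0.035, -0.01, 0, 0, 0, 0.045], [0, 0.035, -0.01, 0, 0, 0, 0.045], [0, 0.035, -0.01, 0, 0, 0, 0.045], [0, 0.035, -0.01, 0, 0, 0, 0.045], [0, 0, 0, 0, 0, 0, 0.045]]]}}

```text
clock: 24.68
position: [0.5697, -0.0658, 0.3668]
tool_rot: [0.002, 0.999, -0.051, 0.003]
contact_force: [0.9, -0.5, -0.1]
gripper_width: 0.045
grip_force: 0.0
```

```bash
python3 - <<'E'
from h import *
a=cam("top"); crop(a,170,140,190,140,4.2,"t.png"); b=cam("scene"); crop(b,240,130,200,150,4,"s.png")
i=cv2.imread("pics/t.png")[60:420,240:560]; j=cv2.imread("pics/s.png")[150:510,100:580]; cv2.imwrite("pics/both.png",np.hstack([i,j]))
E
```

```text
(no output)
```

View pics/both.png

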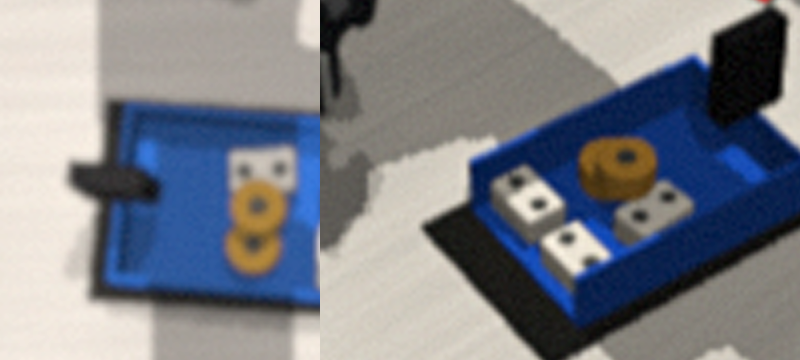

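The picture shows all five blanks in the tray, with disc1 stacked on disc3 and block4. Next I'll grip the tray handle.

```bash
python3 plan.py .597,.2265,.36,84.5
```

```text
now [ 0.5694 -0.0616  0.3646] psi -5.7 q [-0.26  0.24  1.59  0.    1.31  1.41] t 24.7833 w 0.0455 F [-0.2  0.7  0.8]
13 x [0.0164, -0.0185, 0.0004, 0.0001, -0.0002, -0.1211] end [0.5978 0.2264 0.3595]
```

{"name": "jog_arm", "arguments": {"deltas": [[[0.0164, -0.0185, 0, 0, 0, -0.1211, 0.06], [0.0164, -0.0185, 0, 0, 0, -0.1211, 0.06], [0.0164, -0.0185, 0, 0, 0, -0.1211, 0.06], [0.0164, -0.0185, 0, 0, 0, -0.1211, 0.06], [0.0164, -0.0185, 0, 0, 0, -0.1211, 0.06], [0.0164, -0.0185, 0, 0, 0, -0.1211, 0.06], [0.0164, -0.0185, 0, 0, 0, -0.1211, 0.06], [0.0164, -0.0185, 0, 0, 0, -0.1211, 0.06], [0.0164, -0.0185, 0, 0, 0, -0.1211, 0.06], [0.0164, -0.0185, 0, 0, 0, -0.1211, 0.06]]]}}

```text
clock: 25.62
position: [0.6323, 0.1666, 0.3626]
tool_rot: [-0.0, 0.847, 0.532, -0.0]
contact_force: [-0.0, -0.4, 0.7]
gripper_width: 0.0598
grip_force: 0.0
```

{"name": "jog_arm", "arguments": {"deltas": [[[0.0164, -0.0185, 0, 0, 0, -0.1211, 0.06], [0.0164, -0.0185, 0, 0, 0, -0.1211, 0.06], [0.0164, -0.0185, 0, 0, 0, -0.1211, 0.06], [0, 0, 0, 0, 0, 0, 0.06], [0, 0, 0, 0, 0, 0, 0.06], [0, 0, 0, 0, 0, 0, 0.06]]]}}

```text
clock: 26.12
position: [0.5964, 0.2288, 0.3631]
tool_rot: [0.0, 0.739, 0.674, -0.0]
contact_force: [0.1, -0.8, -0.2]
gripper_width: 0.0601
grip_force: 0.0
```

```bash
python3 plan.py .597,.2265,.238,84.5/.02
```

```text
now [0.5964 0.2288 0.3631] psi 84.7 q [ 0.23  0.37  1.42 -0.    1.35  0.32] t 26.1167 w 0.0601 F [ 0.1 -0.8 -0.2]
7 x [-0.0003, 0.0001, 0.0179, -0.0, 0.0001, 0.0005] end [0.5969 0.2266 0.2378]
```

{"name": "jog_arm", "arguments": {"deltas": [[[-0.0003, 0.0001, 0.0179, 0, 0, 0.0005, 0.06], [-0.0003, 0.0001, 0.0179, 0, 0, 0.0005, 0.06], [-0.0003, 0.0001, 0.0179, 0, 0, 0.0005, 0.06], [-0.0003, 0.0001, 0.0179, 0, 0, 0.0005, 0.06], [-0.0003, 0.0001, 0.0179, 0, 0, 0.0005, 0.06], [-0.0003, 0.0001, 0.0179, 0, 0, 0.0005, 0.06], [-0.0003, 0.0001, 0.0179, 0, 0, 0.0005, 0.06], [0, 0, 0, 0, 0, 0, 0.06], [0, 0, 0, 0, 0, 0, 0.03], [0, 0, 0, 0, 0, 0, 0]]], "force": 30}}

```text
clock: 26.95
position: [0.5981, 0.2254, 0.239]
tool_rot: [0.0, 0.741, 0.672, 0.001]
contact_force: [0.2, 0.3, 0.1]
gripper_width: 0.0369
grip_force: 0.0
```

{"name": "jog_arm", "arguments": {"deltas": [[[0, 0, 0, 0, 0, 0, 0], [0, 0, 0, 0, 0, 0, 0], [0, 0, 0, 0, 0, 0, 0], [0, 0, 0, 0, 0, 0, 0], [0, 0, 0, 0, 0, 0, 0], [0, 0, 0, 0, 0, 0, 0]]], "force": 120}}

```text
clock: 27.45
position: [0.598, 0.226, 0.2402]
tool_rot: [0.001, 0.74, 0.672, 0.001]
contact_force: [-0.5, -0.8, 5.7]
gripper_width: 0.0147
grip_force: 117.3
```

```bash
python3 plan.py
```

```text
now [0.598  0.226  0.2402] psi 84.5 q [ 0.23  0.51  1.5  -0.    1.13  0.32] t 27.45 w 0.0147 F [-0.5 -0.8  5.7]
```

{"name": "jog_arm", "arguments": {"deltas": [[[0, 0, -0.006, 0, 0, 0, 0], [0, 0, -0.01, 0, 0, 0, 0], [0, 0, -0.012, 0, -0.02, 0, 0], [0, 0, -0.015, 0, -0.02, 0, 0], [0, 0, -0.02, 0, -0.02, 0, 0], [0, 0, -0.02, 0, -0.02, 0, 0], [0, 0, -0.02, 0, -0.02, 0, 0], [0, 0, -0.02, 0, 0, 0, 0], [0, 0, -0.01, 0, 0, 0, 0], [0, 0, 0, 0, 0, 0, 0]]]}}

```text
clock: 28.28
position: [0.5986, 0.2332, 0.374]
tool_rot: [0.035, 0.739, 0.671, -0.034]
contact_force: [1.3, 0.5, -5.1]
gripper_width: 0.0148
grip_force: 117.5
```

```bash
python3 plan.py; python3 - <<'E'
from h import *
a=cam("scene"); crop(a,230,90,200,150,4,"lift.png")
E
```

```text
now [0.5986 0.2332 0.374 ] psi 84.5 q [ 0.26  0.38  1.38 -0.09  1.41  0.37] t 28.2833 w 0.0148 F [ 1.3  0.5 -5.1]
```

View pics/lift.png

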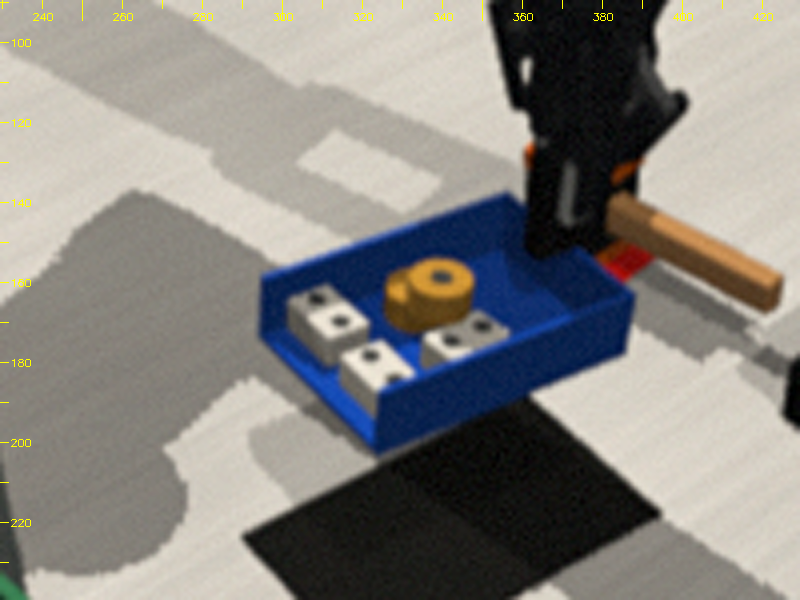

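The tray is level, all five blanks are inside and the mat below is clear. I'll work out the carry and the tip about the lip.

```bash
cat > lip.py <<'E'
import numpy as np, sys
from scipy.spatial.transform import Rotation as R
from workcell import env
s=env.sense(); w,x,y,z=s["tool_rot"]; r=R.from_quat([x,y,z,w]); L=np.array([-.155,0,.233])
print("lip now",(s["position"]+r.apply(L)).round(4),"tilt",np.degrees(np.arcsin(r.apply([1,0,0])[2])).round(1),"q",np.round(s["q"],2),"t",s["clock"],"w",round(s["gripper_width"],4))
for t in (-5.7,0,30,55):
    t2=R.from_euler("z",84.5,degrees=True)*R.from_euler("x",180,degrees=True)*R.from_euler("y",t,degrees=True)
    print(t,(np.array([.572,-.18,.185])-t2.apply(L)).round(4))
E
python3 lip.py; python3 plan.py .5905,.0025,.43,84.5,-5.7/.018
```

```text
lip now [0.5816 0.0564 0.1553] tilt -5.7 q [ 0.26  0.39  1.38 -0.09  1.41  0.37] t 28.3333 w 0.0148
-5.7 [ 0.589  -0.0034  0.4015]
0 [ 0.5869 -0.0257  0.418 ]
30 [ 0.5737 -0.1623  0.4643]
55 [ 0.5622 -0.2815  0.4456]
now [0.5981 0.2329 0.3719] psi 84.5 q [ 0.26  0.39  1.38 -0.09  1.41  0.37] t 28.3333 w 0.0148 F [-0.4 -0.  -5.6]
14 x [-0.0168, 0.001, -0.0025, 0.0002, -0.0001, -0.0] end [0.5898 0.002  0.4301]
```

{"name": "jog_arm", "arguments": {"deltas": [[[-0.006, 0, -0.003, 0, 0, 0, 0], [-0.012, 0.001, -0.003, 0, 0, 0, 0], [-0.017, 0.001, -0.003, 0, 0, 0, 0], [-0.017, 0.001, -0.003, 0, 0, 0, 0], [-0.017, 0.001, -0.003, 0, 0, 0, 0], [-0.017, 0.001, -0.003, 0, 0, 0, 0], [-0.017, 0.001, -0.003, 0, 0, 0, 0], [-0.017, 0.001, -0.003, 0, 0, 0, 0], [-0.017, 0.001, -0.003, 0, 0, 0, 0], [-0.017, 0.001, -0.003, 0, 0, 0, 0]]]}}

```text
clock: 29.17
position: [0.5917, 0.0802, 0.4148]
tool_rot: [0.033, 0.74, 0.671, -0.038]
contact_force: [0.1, -0.2, -5.9]
gripper_width: 0.0148
grip_force: 117.5
```

{"name": "jog_arm", "arguments": {"deltas": [[[-0.017, 0.001, -0.003, 0, 0, 0, 0], [-0.017, 0.001, 0, 0, 0, 0, 0], [-0.017, 0.001, 0, 0, 0, 0, 0], [-0.017, 0.001, 0, 0, 0, 0, 0], [-0.012, 0.001, 0, 0, 0, 0, 0], [-0.006, 0, 0, 0, 0, 0, 0], [0, 0, 0, 0, 0, 0, 0], [0, 0, 0, 0, 0, 0, 0]]]}}

```text
clock: 29.83
position: [0.589, -0.0033, 0.4271]
tool_rot: [0.033, 0.74, 0.671, -0.037]
contact_force: [0.7, 0.9, -5.0]
gripper_width: 0.0147
grip_force: 117.5
```

```bash
python3 lip.py
```

```text
lip now [ 0.5715 -0.1797  0.2106] tilt -5.7 q [-0.13  0.22  1.48 -0.1   1.44 -0.02] t 29.8333 w 0.0147
-5.7 [ 0.589  -0.0034  0.4015]
0 [ 0.5869 -0.0257  0.418 ]
30 [ 0.5737 -0.1623  0.4643]
55 [ 0.5622 -0.2815  0.4456]
```

{"name": "jog_arm", "arguments": {"deltas": [[[-0.0093, 0, -0.005, 0, 0.04, 0, 0], [-0.0186, 0, -0.008, 0, 0.08, 0, 0], [-0.0186, 0, -0.008, 0, 0.08, 0, 0], [-0.0186, 0, -0.008, 0, 0.08, 0, 0], [-0.0186, 0, -0.008, 0, 0.08, 0, 0], [-0.0186, 0, -0.0124, 0, 0.08, 0, 0], [-0.0093, 0, -0.006, 0, 0.04, 0, 0], [0, 0, 0, 0, 0, 0, 0], [0, 0, 0, 0, 0, 0, 0]]]}}

```text
clock: 30.58
position: [0.578, -0.1191, 0.4703]
tool_rot: [-0.127, 0.727, 0.66, 0.139]
contact_force: [0.1, 0.3, -4.5]
gripper_width: 0.0144
grip_force: 117.5
```

```bash
python3 lip.py; python3 - <<'E'
from h import *
a=cam("top"); b=cam("scene"); i=cv2.resize(a[0][100:300,330:580],None,fx=1.6,fy=1.6); j=cv2.resize(b[0][100:400,80:330],None,fx=1.6,fy=1.6)
i=cv2.copyMakeBorder(i,0,j.shape[0]-i.shape[0],0,0,0); cv2.imwrite("pics/tip.png",np.hstack([i,j]))
E
```

```text
lip now [ 0.5722 -0.1768  0.1965] tilt 21.7 q [-0.44  0.22  1.41  0.36  1.64 -0.34] t 30.5833 w 0.0144
-5.7 [ 0.589  -0.0034  0.4015]
0 [ 0.5869 -0.0257  0.418 ]
30 [ 0.5737 -0.1623  0.4643]
55 [ 0.5622 -0.2815  0.4456]
```

View pics/tip.png

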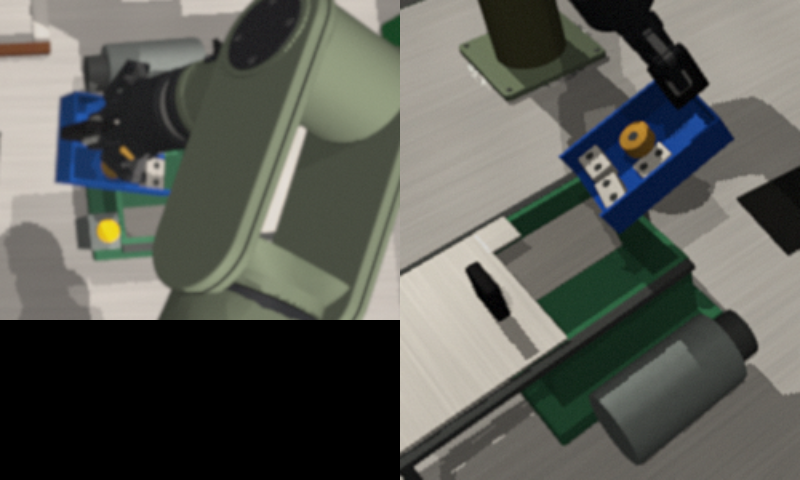

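At 22° the blanks haven't slid yet and the lip is over the mouth. I'll tilt further, slowly, and lower the lip a little.

{"name": "jog_arm", "arguments": {"deltas": [[[-0.002, 0, 0.005, 0, 0, 0, 0], [-0.002, 0, 0.005, 0, 0, 0, 0], [-0.002, 0, 0.005, 0, 0, 0, 0], [-0.002, 0, 0.005, 0, 0, 0, 0], [-0.0117, 0, -0.0077, 0, 0.05, 0, 0], [-0.0117, 0, -0.0077, 0, 0.05, 0, 0], [-0.0117, 0, -0.0077, 0, 0.05, 0, 0], [-0.0117, 0, -0.0077, 0, 0.05, 0, 0], [-0.0117, 0, -0.0077, 0, 0.05, 0, 0], [-0.0117, 0, -0.0077, 0, 0.05, 0, 0]]]}}

```text
clock: 31.52
position: [0.5699, -0.2028, 0.4553]
tool_rot: [-0.224, 0.698, 0.634, 0.247]
contact_force: [0.3, 0.2, -4.5]
gripper_width: 0.0147
grip_force: 117.8
```

{"name": "jog_arm", "arguments": {"deltas": [[[-0.0117, 0, -0.0077, 0, 0.05, 0, 0], [-0.0117, 0, -0.0077, 0, 0.05, 0, 0], [-0.0117, 0, -0.0077, 0, 0.05, 0, 0], [-0.0117, 0, -0.0077, 0, 0.05, 0, 0], [-0.0117, 0, -0.0077, 0, 0.05, 0, 0], [-0.0117, 0, -0.0077, 0, 0.05, 0, 0], [0, 0, 0, 0, 0, 0, 0], [0, 0, 0, 0, 0, 0, 0], [0, 0, 0, 0, 0, 0, 0], [0, 0, 0, 0, 0, 0, 0]]]}}

```text
clock: 32.35
position: [0.5624, -0.2826, 0.4379]
tool_rot: [-0.316, 0.653, 0.594, 0.348]
contact_force: [-0.6, 0.1, -2.5]
gripper_width: 0.0145
grip_force: 118.0
```

```bash
python3 lip.py; python3 - <<'E'
from h import *
b=cam("scene"); cv2.imwrite("pics/tip2.png",cv2.resize(b[0][100:400,80:380],None,fx=2,fy=2))
E
```

```text
lip now [ 0.5729 -0.1764  0.1792] tilt 56.1 q [-0.76  0.45  1.28  0.8   1.99 -0.55] t 32.35 w 0.0145
-5.7 [ 0.589  -0.0034  0.4015]
0 [ 0.5869 -0.0257  0.418 ]
30 [ 0.5737 -0.1623  0.4643]
55 [ 0.5622 -0.2815  0.4456]
```

View pics/tip2.png

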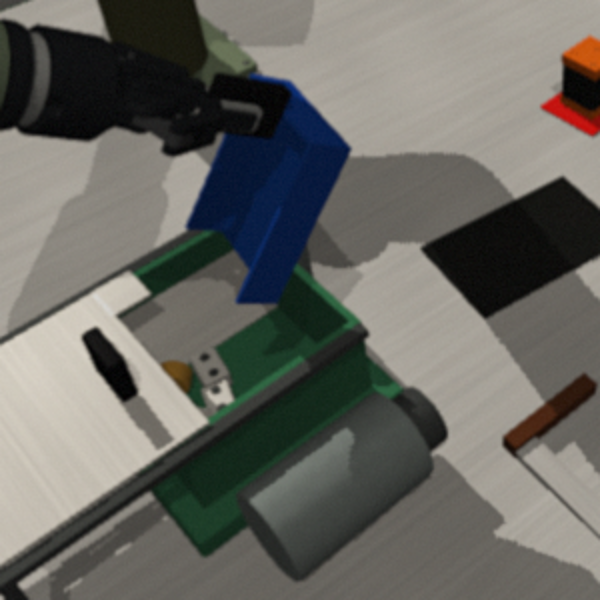

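The tray is empty: the load dropped by about 3 N, which is five blanks, and blanks show inside the hopper. I'll level the tray and check the mouth.

{"name": "jog_arm", "arguments": {"deltas": [[[0.0228, 0, 0.0115, 0, -0.098, 0, 0], [0.0228, 0, 0.0115, 0, -0.098, 0, 0], [0.0228, 0, 0.0115, 0, -0.098, 0, 0], [0.0228, 0, 0.0115, 0, -0.098, 0, 0], [0.0228, 0, 0.0115, 0, -0.098, 0, 0], [0.0228, 0, 0.0115, 0, -0.098, 0, 0], [0.0228, 0, 0.0115, 0, -0.098, 0, 0], [0.0228, 0, 0.0115, 0, -0.098, 0, 0], [0.0228, 0, 0.0115, 0, -0.098, 0, 0], [0.0228, 0, 0.0115, 0, -0.098, 0, 0]]]}}

```text
clock: 33.23
position: [0.5853, -0.0375, 0.4566]
tool_rot: [0.003, 0.74, 0.673, 0.0]
contact_force: [-0.2, 0.4, -2.1]
gripper_width: 0.0149
grip_force: 117.9
```

{"name": "jog_arm", "arguments": {"deltas": [[[0.02, 0, 0, 0, 0, 0, 0], [0.03, 0, 0, 0, 0, 0, 0], [0.03, 0, 0, 0, 0, 0, 0], [0.03, 0, 0, 0, 0, 0, 0], [0.03, 0, 0, 0, 0, 0, 0], [0.03, 0, 0, 0, 0, 0, 0], [0.02, 0, 0, 0, 0, 0, 0], [0, 0, 0, 0, 0, 0, 0], [0, 0, 0, 0, 0, 0, 0], [0, 0, 0, 0, 0, 0, 0]]]}}

```text
clock: 34.07
position: [0.6035, 0.1494, 0.4549]
tool_rot: [-0.0, 0.74, 0.673, -0.0]
contact_force: [0.1, 0.1, -3.0]
gripper_width: 0.0147
grip_force: 117.9
```

```bash
python3 lip.py|head -1; python3 plan.py .598,.226,.30,84.5 .598,.226,.241,84.5/.015; python3 - <<'E'
from h import *
from workcell import eyes
a=cam("top"); b=cam("scene"); i=cv2.resize(a[0][100:300,360:560],None,fx=2,fy=2); j=cv2.resize(b[0][130:380,80:280],None,fx=2,fy=2)
i=cv2.copyMakeBorder(i,0,j.shape[0]-i.shape[0],0,0,0); cv2.imwrite("pics/in.png",cv2.convertScaleAbs(np.hstack([i,j]),alpha=1.6))
for n in("block1","disc1"):
  for c in("top","scene"): print(n,c,[([round(float(v),3) for v in d["centre"]],round(float(d["p"]),2)) for d in eyes.recognise(n,c)][:8])
E
```

```text
lip now [ 0.5886 -0.0049  0.2219] tilt -0.0 q [ 0.1   0.27  1.36 -0.    1.51  0.2 ] t 34.0667 w 0.0147
now [0.6035 0.1494 0.4549] psi 84.5 q [ 0.1   0.27  1.36 -0.    1.51  0.2 ] t 34.0667 w 0.0147 F [ 0.1  0.1 -3. ]
5 x [0.0151, -0.0025, 0.031, -0.0, 0.0, 0.0001] end [0.5982 0.2258 0.2999]
4 x [0.0, -0.0001, 0.0147, -0.0, 0.0, -0.0] end [0.5978 0.2258 0.2411]
block1 top [([0.579, -0.235, 0.047], 0.75), ([0.586, -0.274, 0.066], 0.59), ([0.536, -0.215, 0.055], 0.58)]
block1 scene [([0.545, -0.224, 0.047], 0.69), ([0.575, -0.243, 0.05], 0.62)]
disc1 top [([0.469, 0.393, 0.085], 0.66), ([0.553, -0.281, 0.057], 0.65), ([0.532, -0.258, 0.064], 0.48), ([0.555, 0.203, 0.004], 0.39)]
disc1 scene [([0.539, -0.255, 0.06], 0.47), ([0.764, 0.197, 0.02], 0.2)]
```

View pics/in.png

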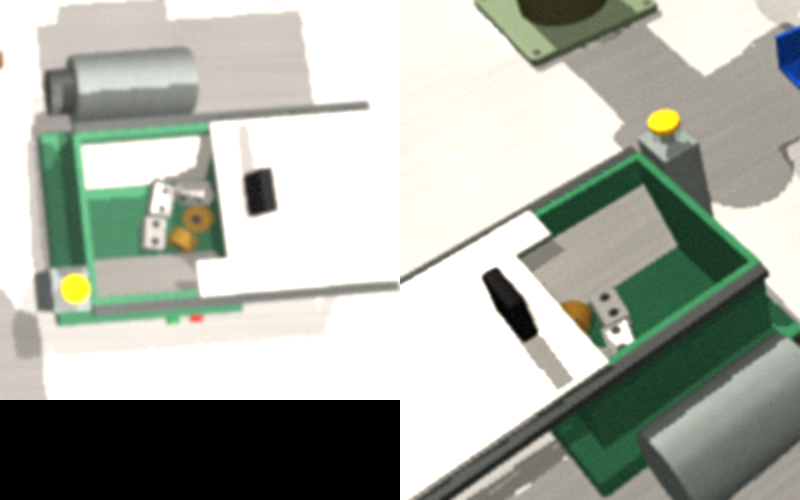

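All five blanks are in the hopper: three blocks and two discs. I'll set the tray back on its mat.

{"name": "jog_arm", "arguments": {"deltas": [[[0.0151, -0.0025, 0.031, 0, 0, 0, 0], [0.0151, -0.0025, 0.031, 0, 0, 0, 0], [0.0151, -0.0025, 0.031, 0, 0, 0, 0], [0.0151, -0.0025, 0.031, 0, 0, 0, 0], [0.0151, -0.0025, 0.031, 0, 0, 0, 0], [0, 0, 0.0147, 0, 0, 0, 0], [0, 0, 0.0147, 0, 0, 0, 0], [0, 0, 0.0147, 0, 0, 0, 0], [0, 0, 0.008, 0, 0, 0, 0], [0, 0, 0, 0, 0, 0, 0]]]}}

```text
clock: 35.2
position: [0.5979, 0.2248, 0.2449]
tool_rot: [-0.001, 0.741, 0.672, -0.002]
contact_force: [-1.3, -0.5, -3.0]
gripper_width: 0.015
grip_force: 117.8
```

{"name": "jog_arm", "arguments": {"deltas": [[[0, 0, 0.003, 0, 0, 0, 0], [0, 0, 0.003, 0, 0, 0, 0], [0, 0, 0, 0, 0, 0, 0]]]}}

```text
clock: 35.45
position: [0.5992, 0.2254, 0.2422]
tool_rot: [0.0, 0.74, 0.672, 0.001]
contact_force: [-0.3, -0.5, -2.3]
gripper_width: 0.0147
grip_force: 117.8
```

{"name": "jog_arm", "arguments": {"deltas": [[[0, 0, 0.0015, 0, 0, 0, 0], [0, 0, 0.0015, 0, 0, 0, 0], [0, 0, 0, 0, 0, 0, 0], [0, 0, 0, 0, 0, 0, 0]]]}}

```text
clock: 35.78
position: [0.5994, 0.2256, 0.2402]
tool_rot: [0.001, 0.74, 0.672, 0.001]
contact_force: [-0.9, -1.1, 5.3]
gripper_width: 0.0149
grip_force: 118.8
```

{"name": "jog_arm", "arguments": {"deltas": [[[0, 0, 0, 0, 0, 0, 0.04], [0, 0, 0, 0, 0, 0, 0.06], [0, 0, 0, 0, 0, 0, 0.06], [0, 0, 0, 0, 0, 0, 0.06], [0, 0, -0.02, 0, 0, 0, 0.06], [0, 0, -0.035, 0, 0, 0, 0.06], [0, 0, -0.035, 0, 0, 0, 0.06], [0, 0, -0.035, 0, 0, 0, 0.06], [0, 0, -0.035, 0, 0, 0, 0.06], [0, 0, 0, 0, 0, 0, 0.06]]], "force": 60}}

```text
clock: 36.62
position: [0.6009, 0.2261, 0.4085]
tool_rot: [0.004, 0.74, 0.672, 0.007]
contact_force: [0.9, 0.2, 1.7]
gripper_width: 0.0599
grip_force: 0.0
```

```bash
python3 plan.py .5713,-.3115,.42,2.8 .5713,-.3115,.3205,2.8/.02
```

```text
now [0.6009 0.2261 0.4085] psi 84.5 q [0.23 0.34 1.37 0.   1.42 0.32] t 36.6167 w 0.0599 F [0.9 0.2 1.7]
16 x [-0.0278, 0.0239, -0.0007, 0.0006, -0.001, 0.0891] end [ 0.5714 -0.3114  0.4206]
6 x [-0.0, 0.0, 0.0167, -0.0, 0.0, 0.0] end [ 0.5714 -0.3114  0.3204]
```

{"name": "jog_arm", "arguments": {"deltas": [[[-0.0278, 0.0239, -0.0007, 0, 0, 0.0891, 0.06], [-0.0278, 0.0239, -0.0007, 0, 0, 0.0891, 0.06], [-0.0278, 0.0239, -0.0007, 0, 0, 0.0891, 0.06], [-0.0278, 0.0239, -0.0007, 0, 0, 0.0891, 0.06], [-0.0278, 0.0239, -0.0007, 0, 0, 0.0891, 0.06], [-0.0278, 0.0239, -0.0007, 0, 0, 0.0891, 0.06], [-0.0278, 0.0239, -0.0007, 0, 0, 0.0891, 0.06], [-0.0278, 0.0239, -0.0007, 0, 0, 0.0891, 0.06]]]}}

```text
clock: 37.28
position: [0.6845, -0.0505, 0.4034]
tool_rot: [-0.0, 0.929, 0.37, 0.0]
contact_force: [0.5, 0.5, 1.0]
gripper_width: 0.0603
grip_force: 0.0
```

{"name": "jog_arm", "arguments": {"deltas": [[[-0.0278, 0.0239, -0.0007, 0, 0, 0.0891, 0.06], [-0.0278, 0.0239, -0.0007, 0, 0, 0.0891, 0.06], [-0.0278, 0.0239, -0.0007, 0, 0, 0.0891, 0.06], [-0.0278, 0.0239, -0.0007, 0, 0, 0.0891, 0.06], [-0.0278, 0.0239, -0.0007, 0, 0, 0.0891, 0.06], [-0.0278, 0.0239, -0.0007, 0, 0, 0.0891, 0.06], [-0.0278, 0.0239, -0.0007, 0, 0, 0.0891, 0.06], [-0.0278, 0.0239, -0.0007, 0, 0, 0.0891, 0.06], [0, 0, 0, 0, 0, 0, 0.06], [0, 0, 0, 0, 0, 0, 0.06]]]}}

```text
clock: 38.12
position: [0.5681, -0.3139, 0.4094]
tool_rot: [-0.0, 1.0, 0.023, -0.0]
contact_force: [0.1, 0.1, 0.0]
gripper_width: 0.0602
grip_force: 0.0
```

{"name": "jog_arm", "arguments": {"deltas": [[[0, 0, 0, 0, 0, 0, 0.06], [0, 0, 0, 0, 0, 0, 0.06]]]}}

```text
clock: 38.28
position: [0.5701, -0.311, 0.4095]
tool_rot: [-0.0, 1.0, 0.025, 0.0]
contact_force: [0.7, -0.1, 0.1]
gripper_width: 0.0601
grip_force: 0.0
```

```bash
python3 plan.py .5713,-.3115,.3205,2.8/.02
```

```text
now [ 0.5701 -0.311   0.4095] psi 2.9 q [-0.63  0.36  1.34  0.    1.44  0.89] t 38.2833 w 0.0601 F [ 0.7 -0.1  0.1]
5 x [0.0002, 0.0001, 0.0178, -0.0001, -0.0, 0.0003] end [ 0.5711 -0.3114  0.3205]
```

Next I'll descend, grip the lid handle and push the lid shut.

{"name": "jog_arm", "arguments": {"deltas": [[[0.0002, 0, 0.0178, 0, 0, 0, 0.06], [0.0002, 0, 0.0178, 0, 0, 0, 0.06], [0.0002, 0, 0.0178, 0, 0, 0, 0.06], [0.0002, 0, 0.0178, 0, 0, 0, 0.06], [0.0002, 0, 0.0175, 0, 0, 0, 0.06], [0, 0, 0, 0, 0, 0, 0.06], [0, 0, 0, 0, 0, 0, 0], [0, 0, 0, 0, 0, 0, 0], [0, 0, 0, 0, 0, 0, 0], [0, 0, 0, 0, 0, 0, 0]]]}}

```text
clock: 39.12
position: [0.5711, -0.3116, 0.3231]
tool_rot: [0.0, 1.0, 0.025, 0.001]
contact_force: [3.1, 0.7, 1.7]
gripper_width: 0.0153
grip_force: 59.6
```

{"name": "jog_arm", "arguments": {"deltas": [[[0, 0, 0, 0, 0, 0, 0], [0, 0, 0, 0, 0, 0, 0], [0, 0, 0, 0, 0, 0, 0], [0, 0, 0, 0, 0, 0, 0]]]}}

```text
clock: 39.45
position: [0.5711, -0.3117, 0.3231]
tool_rot: [0.0, 1.0, 0.025, 0.002]
contact_force: [1.0, 3.6, 4.7]
gripper_width: 0.0153
grip_force: 60.2
```

{"name": "jog_arm", "arguments": {"deltas": [[[0, -0.008, 0, 0, 0, 0, 0], [0, -0.014, 0, 0, 0, 0, 0], [0, -0.018, 0, 0, 0, 0, 0], [0, -0.018, 0, 0, 0, 0, 0], [0, -0.018, 0, 0, 0, 0, 0], [0, -0.018, 0, 0, 0, 0, 0], [0, -0.018, 0, 0, 0, 0, 0], [0, -0.018, 0, 0, 0, 0, 0], [0, -0.01, 0, 0, 0, 0, 0], [0, 0, 0, 0, 0, 0, 0]]]}}

```text
clock: 40.28
position: [0.564, -0.1699, 0.3231]
tool_rot: [0.0, 1.0, 0.025, 0.002]
contact_force: [0.4, 2.0, 6.8]
gripper_width: 0.0153
grip_force: 60.6
```

{"name": "jog_arm", "arguments": {"deltas": [[[0, -0.004, 0, 0, 0, 0, 0], [0, -0.004, 0, 0, 0, 0, 0], [0, -0.004, 0, 0, 0, 0, 0], [0, 0, 0, 0, 0, 0, 0]]]}}

```text
clock: 40.62
position: [0.5634, -0.1596, 0.3231]
tool_rot: [0.001, 1.0, 0.025, 0.002]
contact_force: [0.4, 0.4, 7.8]
gripper_width: 0.0154
grip_force: 60.6
```

Shut should be near y = -0.152.

{"name": "jog_arm", "arguments": {"deltas": [[[0, -0.003, 0, 0, 0, 0, 0], [0, -0.003, 0, 0, 0, 0, 0], [0, 0, 0, 0, 0, 0, 0]]]}}

```text
clock: 40.87
position: [0.5631, -0.1539, 0.3231]
tool_rot: [0.001, 1.0, 0.025, 0.002]
contact_force: [-0.6, -0.1, 6.9]
gripper_width: 0.0154
grip_force: 60.6
```

{"name": "jog_arm", "arguments": {"deltas": [[[0, -0.002, 0, 0, 0, 0, 0], [0, -0.001, 0, 0, 0, 0, 0], [0, 0, 0, 0, 0, 0, 0]]]}}

```text
clock: 41.12
position: [0.563, -0.1514, 0.3231]
tool_rot: [0.002, 1.0, 0.024, 0.002]
contact_force: [-0.1, -2.4, 6.9]
gripper_width: 0.0155
grip_force: 60.5
```

{"name": "jog_arm", "arguments": {"deltas": [[[0, -0.0015, 0, 0, 0, 0, 0], [0, -0.0015, 0, 0, 0, 0, 0], [0, 0, 0, 0, 0, 0, 0], [0, 0, 0, 0, 0, 0, 0]]]}}

```text
clock: 41.45
position: [0.5629, -0.1506, 0.3231]
tool_rot: [0.004, 1.0, 0.024, 0.002]
contact_force: [1.0, -10.1, 4.7]
gripper_width: 0.0155
grip_force: 60.0
```

{"name": "jog_arm", "arguments": {"deltas": [[[0, 0.002, 0, 0, 0, 0, 0], [0, 0, 0, 0, 0, 0, 0.045], [0, 0, 0, 0, 0, 0, 0.045], [0, 0, 0, 0, 0, 0, 0.045], [0, 0, -0.03, 0, 0, 0, 0.045], [0, 0, -0.03, 0, 0, 0, 0.045], [0, 0, -0.03, 0, 0, 0, 0.045], [0, 0, 0, 0, 0, 0, 0.045]]]}}

```text
clock: 42.12
position: [0.564, -0.1503, 0.418]
tool_rot: [0.003, 1.0, 0.025, 0.005]
contact_force: [0.7, 0.6, 1.2]
gripper_width: 0.0444
grip_force: 0.0
```

```bash
python3 plan.py .527,.393,.36,95.6
```

```text
now [ 0.564  -0.1503  0.418 ] psi 2.8 q [-0.41  0.21  1.51 -0.    1.41  1.11] t 42.1167 w 0.0444 F [0.7 0.6 1.2]
16 x [0.0256, -0.0281, 0.0036, 0.0008, -0.0002, -0.1012] end [0.5266 0.3925 0.3605]
```

The lid is shut, with about 10 N felt at the stop. Now the mallet, with ψ = 5.6°.

```bash
python3 plan.py .5278,.3928,.40,5.6 .5278,.3928,.200,5.6/.022; python3 - <<'E'
from workcell import eyes
eyes.read_camera("top");print([d["centre"] for d in eyes.recognise("mallet","top")],[d["centre"] for d in eyes.recognise("tray","top")])
E
```

```text
now [ 0.564  -0.1503  0.418 ] psi 2.8 q [-0.41  0.21  1.51 -0.    1.41  1.11] t 42.1167 w 0.0444 F [0.7 0.6 1.2]
16 x [0.0002, -0.034, 0.001, 0.0003, -0.0007, -0.003] end [0.5283 0.3925 0.4003]
10 x [-0.0, -0.0, 0.02, 0.0001, 0.0001, -0.0] end [0.5282 0.3924 0.2003]
[[0.4752, 0.3867, 0.0681], [0.7588, 0.2037, 0.0198]] [[0.5928, 0.1638, 0.0038], [0.5308, -0.1912, 0.1371]]
```

{"name": "jog_arm", "arguments": {"deltas": [[[0.0002, -0.034, 0.001, 0, 0, -0.003, 0.06], [0.0002, -0.034, 0.001, 0, 0, -0.003, 0.06], [0.0002, -0.034, 0.001, 0, 0, -0.003, 0.06], [0.0002, -0.034, 0.001, 0, 0, -0.003, 0.06], [0.0002, -0.034, 0.001, 0, 0, -0.003, 0.06], [0.0002, -0.034, 0.001, 0, 0, -0.003, 0.06], [0.0002, -0.034, 0.001, 0, 0, -0.003, 0.06], [0.0002, -0.034, 0.001, 0, 0, -0.003, 0.06]]]}}

```text
clock: 42.93
position: [0.5467, 0.1232, 0.4002]
tool_rot: [0.0, 0.999, 0.036, -0.003]
contact_force: [0.4, -0.3, 1.2]
gripper_width: 0.0599
grip_force: 0.0
```

{"name": "jog_arm", "arguments": {"deltas": [[[0.0002, -0.034, 0.001, 0, 0, -0.003, 0.06], [0.0002, -0.034, 0.001, 0, 0, -0.003, 0.06], [0.0002, -0.034, 0.001, 0, 0, -0.003, 0.06], [0.0002, -0.034, 0.001, 0, 0, -0.003, 0.06], [0.0002, -0.034, 0.001, 0, 0, -0.003, 0.06], [0.0002, -0.034, 0.001, 0, 0, -0.003, 0.06], [0.0002, -0.034, 0.001, 0, 0, -0.003, 0.06], [0.0002, -0.034, 0.001, 0, 0, -0.003, 0.06]]]}}

```text
clock: 43.6
position: [0.5257, 0.3941, 0.3917]
tool_rot: [0.001, 0.999, 0.049, -0.002]
contact_force: [0.7, 0.2, -0.4]
gripper_width: 0.0601
grip_force: 0.0
```

{"name": "jog_arm", "arguments": {"deltas": [[[0, 0, 0, 0, 0, 0, 0.06], [0, 0, 0, 0, 0, 0, 0.06], [0, 0, 0, 0, 0, 0, 0.06], [0, 0, 0, 0, 0, 0, 0.06]]]}}

```text
clock: 43.93
position: [0.5269, 0.3916, 0.3936]
tool_rot: [0.001, 0.999, 0.048, -0.001]
contact_force: [-0.0, 0.9, 1.0]
gripper_width: 0.06
grip_force: 0.0
```

```bash
python3 plan.py .5278,.3928,.200,5.6/.022
```

```text
now [0.5269 0.3916 0.3936] psi 5.5 q [ 0.51  0.39  1.34 -0.    1.42  1.98] t 43.9333 w 0.06 F [-0.   0.9  1. ]
9 x [0.0001, -0.0001, 0.0215, 0.0002, 0.0003, -0.0002] end [0.5275 0.3924 0.2001]
```

{"name": "jog_arm", "arguments": {"deltas": [[[0.0001, -0.0001, 0.0215, 0, 0, 0, 0.06], [0.0001, -0.0001, 0.0215, 0, 0, 0, 0.06], [0.0001, -0.0001, 0.0215, 0, 0, 0, 0.06], [0.0001, -0.0001, 0.0215, 0, 0, 0, 0.06], [0.0001, -0.0001, 0.0215, 0, 0, 0, 0.06], [0.0001, -0.0001, 0.0215, 0, 0, 0, 0.06], [0.0001, -0.0001, 0.0215, 0, 0, 0, 0.06], [0.0001, -0.0001, 0.0215, 0, 0, 0, 0.06], [0.0001, -0.0001, 0.0205, 0, 0, 0, 0.06], [0, 0, 0, 0, 0, 0, 0.06]]], "force": 30}}

```text
clock: 44.77
position: [0.526, 0.3907, 0.1972]
tool_rot: [0.002, 0.999, 0.047, -0.005]
contact_force: [-1.2, -0.4, -1.1]
gripper_width: 0.0604
grip_force: 0.0
```

{"name": "jog_arm", "arguments": {"deltas": [[[0, 0, 0, 0, 0, 0, 0.03], [0, 0, 0, 0, 0, 0, 0], [0, 0, 0, 0, 0, 0, 0], [0, 0, 0, 0, 0, 0, 0], [0, 0, 0, 0, 0, 0, 0], [0, 0, 0, 0, 0, 0, 0]]]}}

```text
clock: 45.27
position: [0.5289, 0.394, 0.2049]
tool_rot: [-0.001, 0.999, 0.048, 0.002]
contact_force: [0.6, -1.0, 5.9]
gripper_width: 0.0175
grip_force: 35.4
```

{"name": "jog_arm", "arguments": {"deltas": [[[0, 0, 0, 0, 0, 0, 0], [0, 0, 0, 0, 0, 0, 0], [0, 0, 0, 0, 0, 0, 0]]], "force": 120}}

```text
clock: 45.52
position: [0.529, 0.3941, 0.2051]
tool_rot: [-0.001, 0.999, 0.048, 0.002]
contact_force: [0.6, -0.7, 7.9]
gripper_width: 0.0159
grip_force: 117.2
```

```bash
python3 plan.py .5278,.3928,.42,5.6/.025 .5475,-.0885,.42,5.6/.033 .5475,-.0885,.385,5.6/.01
```

```text
now [0.529  0.3941 0.2051] psi 5.5 q [ 0.51  0.59  1.46 -0.    1.09  1.98] t 45.5167 w 0.0159 F [ 0.6 -0.7  7.9]
9 x [-0.0001, 0.0001, -0.0239, -0.0001, -0.0005, -0.0001] end [0.5277 0.3929 0.4202]
15 x [-0.0018, 0.0321, -0.0, -0.0, 0.0, -0.0] end [ 0.5478 -0.089   0.42  ]
4 x [-0.0001, -0.0001, 0.0087, -0.0001, 0.0001, -0.0] end [ 0.5474 -0.0886  0.3852]
```

{"name": "jog_arm", "arguments": {"deltas": [[[0, 0, -0.01, 0, 0, 0, 0], [0, 0, -0.02, 0, 0, 0, 0], [0, 0, -0.025, 0, 0, 0, 0], [0, 0, -0.025, 0, 0, 0, 0], [0, 0, -0.025, 0, 0, 0, 0], [0, 0, -0.03, 0, 0, 0, 0], [0, 0, -0.03, 0, 0, 0, 0], [0, 0, -0.03, 0, 0, 0, 0], [0, 0, -0.02, 0, 0, 0, 0], [0, 0, 0, 0, 0, 0, 0]]]}}

```text
clock: 46.35
position: [0.5283, 0.3943, 0.4235]
tool_rot: [-0.002, 0.999, 0.049, 0.004]
contact_force: [1.0, 1.0, -3.6]
gripper_width: 0.016
grip_force: 117.7
```

{"name": "jog_arm", "arguments": {"deltas": [[[-0.001, 0.016, 0, 0, 0, 0, 0], [-0.0018, 0.032, 0, 0, 0, 0, 0], [-0.0018, 0.032, 0, 0, 0, 0, 0], [-0.0018, 0.032, 0, 0, 0, 0, 0], [-0.0018, 0.032, 0, 0, 0, 0, 0], [-0.0018, 0.032, 0, 0, 0, 0, 0], [-0.0018, 0.032, 0, 0, 0, 0, 0], [-0.0018, 0.032, 0, 0, 0, 0, 0]]]}}

```text
clock: 47.02
position: [0.5362, 0.152, 0.4145]
tool_rot: [0.0, 0.999, 0.049, -0.002]
contact_force: [0.6, -0.1, -4.6]
gripper_width: 0.0161
grip_force: 117.8
```

{"name": "jog_arm", "arguments": {"deltas": [[[-0.0018, 0.032, 0, 0, 0, 0, 0], [-0.0018, 0.032, 0, 0, 0, 0, 0], [-0.0018, 0.032, 0, 0, 0, 0, 0], [-0.0018, 0.032, 0, 0, 0, 0, 0], [-0.0018, 0.032, 0, 0, 0, 0, 0], [-0.0018, 0.032, 0, 0, 0, 0, 0], [-0.0018, 0.032, 0, 0, 0, 0, 0], [-0.001, 0.016, 0, 0, 0, 0, 0], [0, 0, 0, 0, 0, 0, 0], [0, 0, 0, 0, 0, 0, 0]]]}}

```text
clock: 47.85
position: [0.5463, -0.0873, 0.4149]
tool_rot: [-0.001, 0.999, 0.047, -0.002]
contact_force: [-0.2, 0.7, -4.5]
gripper_width: 0.016
grip_force: 117.9
```

```bash
python3 plan.py .5475,-.0885,.38,5.6/.01; python3 - <<'E'
from h import *
a=cam("top"); b=cam("scene"); i=cv2.resize(a[0][130:290,330:490],None,fx=2.5,fy=2.5); j=cv2.resize(b[0][80:240,140:300],None,fx=2.5,fy=2.5)
cv2.imwrite("pics/mal.png",np.hstack([i,j]))
E
```

```text
now [ 0.5463 -0.0873  0.4149] psi 5.4 q [-0.32  0.15  1.58  0.    1.41  1.16] t 47.85 w 0.016 F [-0.2  0.7 -4.5]
4 x [0.0003, 0.0003, 0.0087, -0.0007, 0.001, -0.0008] end [ 0.5475 -0.0883  0.3801]
```

View pics/mal.png

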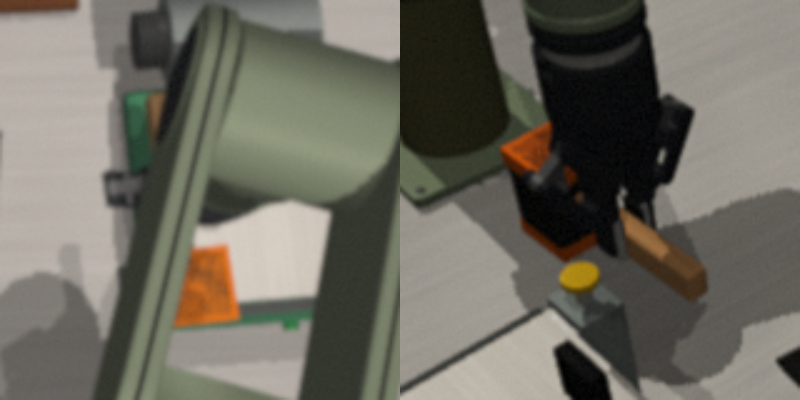

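The mallet hangs level above the pin. I'll lower it and press.

{"name": "jog_arm", "arguments": {"deltas": [[[0.0003, 0.0003, 0.0087, 0, 0, 0, 0], [0.0003, 0.0003, 0.0087, 0, 0, 0, 0], [0.0003, 0.0003, 0.0087, 0, 0, 0, 0], [0.0003, 0.0003, 0.0087, 0, 0, 0, 0], [0, 0, 0, 0, 0, 0, 0]]]}}

```text
clock: 48.37
position: [0.5475, -0.0871, 0.3794]
tool_rot: [-0.001, 0.999, 0.049, -0.003]
contact_force: [-0.1, 1.5, -4.6]
gripper_width: 0.0155
grip_force: 117.8
```

{"name": "jog_arm", "arguments": {"deltas": [[[0, 0, 0.004, 0, 0, 0, 0], [0, 0, 0.004, 0, 0, 0, 0], [0, 0, 0.004, 0, 0, 0, 0], [0, 0, 0, 0, 0, 0, 0]]]}}

```text
clock: 48.7
position: [0.5486, -0.0879, 0.371]
tool_rot: [0.0, 0.999, 0.048, 0.0]
contact_force: [0.5, -0.4, -2.7]
gripper_width: 0.0159
grip_force: 118.3
```

{"name": "jog_arm", "arguments": {"deltas": [[[0, 0, 0.004, 0, 0, 0, 0], [0, 0, 0.004, 0, 0, 0, 0], [0, 0, 0, 0, 0, 0, 0]]]}}

```text
clock: 48.95
position: [0.5487, -0.0879, 0.363]
tool_rot: [0.0, 0.999, 0.048, 0.001]
contact_force: [0.9, 0.7, 0.1]
gripper_width: 0.0156
grip_force: 118.7
```

{"name": "jog_arm", "arguments": {"deltas": [[[0, 0, 0.003, 0, 0, 0, 0], [0, 0, 0.003, 0, 0, 0, 0], [0, 0, 0, 0, 0, 0, 0]]]}}

```text
clock: 49.2
position: [0.5487, -0.0879, 0.3566]
tool_rot: [0.0, 0.999, 0.048, 0.001]
contact_force: [1.8, 0.1, 2.5]
gripper_width: 0.016
grip_force: 118.8
```

{"name": "jog_arm", "arguments": {"deltas": [[[0, 0, 0.002, 0, 0, 0, 0], [0, 0, 0.002, 0, 0, 0, 0], [0, 0, 0, 0, 0, 0, 0]]]}}

```text
clock: 49.45
position: [0.5488, -0.0879, 0.3537]
tool_rot: [0.0, 0.999, 0.048, 0.001]
contact_force: [1.6, 1.9, 5.6]
gripper_width: 0.016
grip_force: 119.6
```

```bash
python3 plan.py; python3 - <<'E'
from h import *
b=cam("scene"); cv2.imwrite("pics/mal2.png",cv2.resize(b[0][80:240,140:300],None,fx=3,fy=3))
E
```

```text
now [ 0.5488 -0.0879  0.3537] psi 5.5 q [-0.31  0.21  1.64  0.    1.28  1.16] t 49.45 w 0.016 F [1.6 1.9 5.6]
```

View pics/mal2.png

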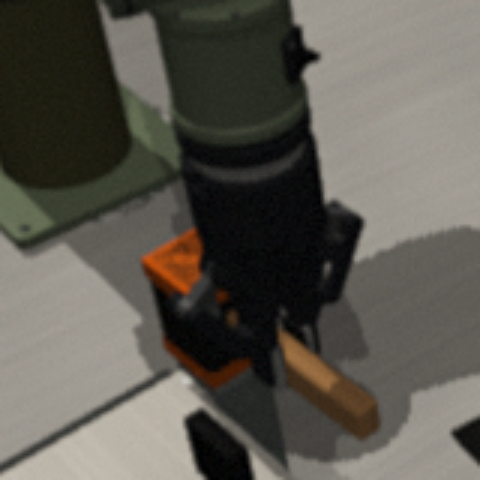

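{"name": "jog_arm", "arguments": {"deltas": [[[0, 0, 0.002, 0, 0, 0, 0], [0, 0, 0.001, 0, 0, 0, 0], [0, 0, 0, 0, 0, 0, 0]]]}}

```text
clock: 49.75
position: [0.5492, -0.0879, 0.353]
tool_rot: [0.0, 0.999, 0.048, 0.001]
contact_force: [-1.1, 2.0, 15.1]
gripper_width: 0.016
grip_force: 120.9
```

{"name": "jog_arm", "arguments": {"deltas": [[[0, 0, 0.001, 0, 0, 0, 0], [0, 0, 0.001, 0, 0, 0, 0], [0, 0, 0, 0, 0, 0, 0]]]}}

```text
clock: 50.0
position: [0.5494, -0.0879, 0.3525]
tool_rot: [0.001, 0.999, 0.048, 0.002]
contact_force: [-2.0, 3.8, 21.4]
gripper_width: 0.0161
grip_force: 121.8
```

The stop came at TCP z ≈ 0.353 as predicted, so the pin is home. I'll take the mallet back.

{"name": "jog_arm", "arguments": {"deltas": [[[0, 0, -0.01, 0, 0, 0, 0], [0, 0, -0.02, 0, 0, 0, 0], [0, 0, -0.025, 0, 0, 0, 0], [0, 0, -0.02, 0, 0, 0, 0], [0, 0, 0, 0, 0, 0, 0], [0, 0, 0, 0, 0, 0, 0]]]}}

```text
clock: 50.5
position: [0.5482, -0.088, 0.4221]
tool_rot: [0.0, 0.999, 0.048, 0.0]
contact_force: [-0.5, 0.4, -5.2]
gripper_width: 0.0161
grip_force: 118.1
```

```bash
python3 plan.py .529,.394,.42,5.6/.032; python3 - <<'E'
from workcell import eyes
for c in("top","scene"):
  eyes.read_camera(c); print([(d["centre"],d["p"]) for d in eyes.recognise("pin_top",c)])
E
```

```text
now [ 0.5482 -0.088   0.4221] psi 5.5 q [-0.31  0.15  1.57 -0.    1.42  1.16] t 50.5 w 0.0161 F [-0.5  0.4 -5.2]
16 x [0.0017, -0.0301, 0.0001, 0.0, -0.0, -0.0001] end [0.5285 0.394  0.4203]
[]
[([0.4778, -0.0957, 0.1527], 0.43)]
```

Pin top reads z = 0.153, so it's home.

{"name": "jog_arm", "arguments": {"deltas": [[[0.001, -0.015, 0, 0, 0, 0, 0], [0.0017, -0.03, 0, 0, 0, 0, 0], [0.0017, -0.03, 0, 0, 0, 0, 0], [0.0017, -0.03, 0, 0, 0, 0, 0], [0.0017, -0.03, 0, 0, 0, 0, 0], [0.0017, -0.03, 0, 0, 0, 0, 0], [0.0017, -0.03, 0, 0, 0, 0, 0], [0.0017, -0.03, 0, 0, 0, 0, 0], [0.0017, -0.03, 0, 0, 0, 0, 0]]]}}

```text
clock: 51.45
position: [0.5376, 0.1687, 0.4208]
tool_rot: [0.0, 0.999, 0.048, -0.002]
contact_force: [0.1, -0.1, -3.4]
gripper_width: 0.0158
grip_force: 117.9
```

{"name": "jog_arm", "arguments": {"deltas": [[[0.0017, -0.03, 0, 0, 0, 0, 0], [0.0017, -0.03, 0, 0, 0, 0, 0], [0.0017, -0.03, 0, 0, 0, 0, 0], [0.0017, -0.03, 0, 0, 0, 0, 0], [0.0017, -0.03, 0, 0, 0, 0, 0], [0.0017, -0.03, 0, 0, 0, 0, 0], [0.0017, -0.03, 0, 0, 0, 0, 0], [0.001, -0.017, 0, 0, 0, 0, 0], [0, 0, 0, 0, 0, 0, 0], [0, 0, 0, 0, 0, 0, 0]]]}}

```text
clock: 52.28
position: [0.5286, 0.3954, 0.4203]
tool_rot: [0.001, 0.999, 0.049, -0.002]
contact_force: [0.4, -0.3, -4.7]
gripper_width: 0.0165
grip_force: 118.1
```

```bash
python3 plan.py .529,.394,.212,5.6/.025
```

```text
now [0.5286 0.3954 0.4203] psi 5.7 q [ 0.51  0.38  1.29 -0.    1.48  1.98] t 52.2833 w 0.0165 F [ 0.4 -0.3 -4.7]
9 x [0.0001, 0.0001, 0.0231, 0.0003, 0.0004, 0.0001] end [0.5293 0.3943 0.2124]
```

{"name": "jog_arm", "arguments": {"deltas": [[[0, 0, 0.023, 0, 0, 0, 0], [0, 0, 0.023, 0, 0, 0, 0], [0, 0, 0.023, 0, 0, 0, 0], [0, 0, 0.023, 0, 0, 0, 0], [0, 0, 0.023, 0, 0, 0, 0], [0, 0, 0.023, 0, 0, 0, 0], [0, 0, 0.023, 0, 0, 0, 0], [0, 0, 0.023, 0, 0, 0, 0], [0, 0, 0.018, 0, 0, 0, 0], [0, 0, 0, 0, 0, 0, 0]]]}}

```text
clock: 53.12
position: [0.5271, 0.3917, 0.2144]
tool_rot: [0.003, 0.999, 0.048, -0.005]
contact_force: [-0.7, -1.8, -4.7]
gripper_width: 0.0163
grip_force: 117.8
```

{"name": "jog_arm", "arguments": {"deltas": [[[0, 0, 0.002, 0, 0, 0, 0], [0, 0, 0, 0, 0, 0, 0], [0, 0, 0, 0, 0, 0, 0]]]}}

```text
clock: 53.37
position: [0.5302, 0.3946, 0.2206]
tool_rot: [-0.001, 0.999, 0.048, 0.001]
contact_force: [0.7, 0.2, -3.8]
gripper_width: 0.0159
grip_force: 117.9
```

Lag dynamics: it's settled at 0.2206, and the mallet needs about 15 mm more.

{"name": "jog_arm", "arguments": {"deltas": [[[0, 0, 0.004, 0, 0, 0, 0], [0, 0, 0.004, 0, 0, 0, 0], [0, 0, 0.003, 0, 0, 0, 0], [0, 0, 0.002, 0, 0, 0, 0], [0, 0, 0, 0, 0, 0, 0], [0, 0, 0, 0, 0, 0, 0], [0, 0, 0, 0, 0, 0, 0]]]}}

```text
clock: 53.95
position: [0.5292, 0.3946, 0.2057]
tool_rot: [0.0, 0.999, 0.048, -0.0]
contact_force: [0.2, 0.4, -3.1]
gripper_width: 0.0159
grip_force: 118.2
```

{"name": "jog_arm", "arguments": {"deltas": [[[0, 0, 0.001, 0, 0, 0, 0], [0, 0, 0.001, 0, 0, 0, 0], [0, 0, 0, 0, 0, 0, 0], [0, 0, 0, 0, 0, 0, 0]]]}}

```text
clock: 54.28
position: [0.5295, 0.3947, 0.2049]
tool_rot: [-0.0, 0.999, 0.048, 0.0]
contact_force: [-1.3, -1.6, 4.0]
gripper_width: 0.0159
grip_force: 119.3
```

Contact. I'll release, back off and check.

{"name": "jog_arm", "arguments": {"deltas": [[[0, 0, 0, 0, 0, 0, 0.025], [0, 0, 0, 0, 0, 0, 0.05], [0, 0, 0, 0, 0, 0, 0.05], [0, 0, 0, 0, 0, 0, 0.05], [0, 0, 0, 0, 0, 0, 0.05], [0, 0, -0.02, 0, 0, 0, 0.05], [0, 0, -0.03, 0, 0, 0, 0.05], [0, 0, -0.03, 0, 0, 0, 0.05], [0, 0, -0.03, 0, 0, 0, 0.05], [0, 0, -0.03, 0, 0, 0, 0.05]]], "force": 20}}

```text
clock: 55.12
position: [0.5291, 0.3945, 0.3449]
tool_rot: [0.0, 0.999, 0.048, -0.0]
contact_force: [1.0, 0.9, -0.3]
gripper_width: 0.0502
grip_force: 0.0
```

{"name": "jog_arm", "arguments": {"deltas": [[[-0.01, 0.035, -0.015, 0, 0, 0, 0.05], [-0.01, 0.035, -0.015, 0, 0, 0, 0.05], [-0.01, 0.035, -0.015, 0, 0, 0, 0.05], [-0.01, 0.035, -0.015, 0, 0, 0, 0.05], [-0.01, 0.035, -0.01, 0, 0, 0, 0.05], [-0.01, 0.035, 0, 0, 0, 0, 0.05], [-0.01, 0.03, 0, 0, 0, 0, 0.05], [0, 0, 0, 0, 0, 0, 0.05], [0, 0, 0, 0, 0, 0, 0.05], [0, 0, 0, 0, 0, 0, 0.05]]]}}

```text
clock: 55.95
position: [0.4828, 0.1491, 0.4139]
tool_rot: [-0.0, 0.999, 0.048, 0.0]
contact_force: [-0.3, -0.4, -1.2]
gripper_width: 0.05
grip_force: 0.0
```

```bash
python3 plan.py; python3 - <<'E'
from h import *
b=cam("scene"); cv2.imwrite("pics/end.png",b[0])
a=cam("top"); i=a[0]; j=b[0]; cv2.imwrite("pics/end.png",cv2.resize(np.vstack([i,j]),(480,600)))
E
```

```text
now [0.4828 0.1491 0.4139] psi 5.5 q [0.13 0.05 1.7  0.   1.39 1.6 ] t 55.95 w 0.05 F [-0.3 -0.4 -1.2]
```

View pics/end.png

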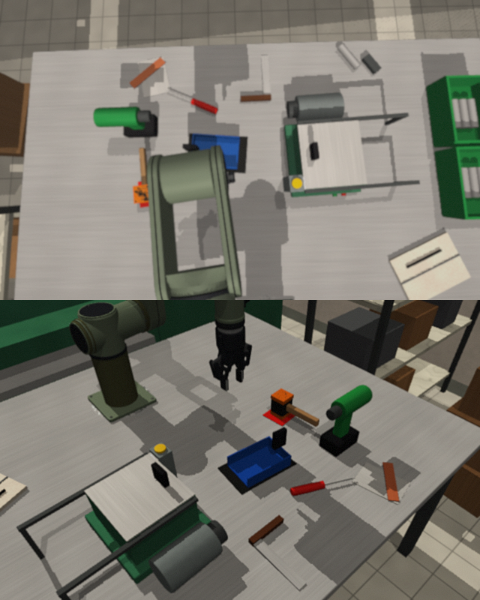

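The picture shows the mallet standing on its red mat, the tray flat and empty on its black mat, the lid shut and the pin low. Nothing is loose on the bench, so I'll hand in.

```bash
python3 -c "
from workcell import env
print(env.hand_in())"
```

```text
the job is handed in; nothing more can be done
None
```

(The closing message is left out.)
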